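# Shut the dust flap of the tool organiser under its lip

## Task

The white dust flap of the green tool organiser stands open. With the fingertips, fold it over by pushing on its outer face only (do not pinch it), press it down flat and push it along, for which it has a black thumb catch, until its free edge is fully home beneath the green retaining lip and the flap stays shut by itself when you take your hand away. Leave the tin, the vase, the callipers and the modelling tool where they are.

Things in the scene. Friction and masses are not known exactly. Their poses are not given: they have to be found in the camera images.
- organiser: green plastic two-tier organiser, 155 (x) by 200 (y) by 130 mm high; does not move. Origin on the bench below its middle; z up, x from hinge side to lip side. Hinge side wall at x = -75, lip wall at x = +80, side walls at y = -100 and +100 mm. The open top, rim at z = 118 mm, is what the flap closes. Hinge lugs on the side walls: x -78 to -38, y 94 to 100 either side, up to z = 131.5 mm.
- hinge_line (a point): middle of the hinge axis with the flap drawn fully back (hinge_bar = 0): organiser frame x -66, y 0, z 120.5 mm; fixed to the organiser, same axes. The hinge axis runs along y.
- hinge_bar (a joint): how far the hinge pin has slid in the slots of the lugs toward the lip (organiser +x), in m: 0 = drawn back (starts at 0 to 0.002), 0.016 = end of the slots, flap fully home. The slots rub with about 3 N; the pin stays where it is left.
- flap (a joint): angle of the white flap, rad: 0 flat, pi/2 upright, more = leaning back, away from the lip (stop at 2.1). Let go flat, a light spring (0.09 N m) lifts it to about 0.5, unless its edge is under the lip. Plate 3 mm thick, 185 mm wide along y, middle plane through the hinge axis, free edge 122 mm from the axis. Outer face: the upper one when shut; while open, the one away from the lip.
- flap_edge (a point): middle of the flap's free edge, in its mid-thickness; x axis from the hinge to the free edge, y along the edge, z out of the outer face. With the flap flat and drawn back it is at organiser x 56, z 120.5 mm; fully home at x 72.
- thumb_catch (a point): foot of the black thumb catch on the flap's outer face, at the middle of its step, 80 mm from the hinge axis (axes as flap_edge). The catch is 60 mm wide along y: a step 6 mm high facing the hinge, then a ramp down over 20 mm toward the free edge. A fingertip on the outer face just on the hinge side of the step can push the flap toward the lip.
- lip_edge (a point): underside of the retaining lip, middle of the inner edge of its flat part: organiser x 64, y 0, z 125.5 mm, same axes. Lip rigid, 122 mm wide along y, 4 mm thick, reaching 16 mm outward to the lip wall; a flared lead-in rises 6 mm inward. The flat flap has 3.5 mm free height under it; pushed toward the lip before it is flat, it butts on the lip or rides over it.
- flap_liner: pale stiffening panel, 107 by 176 mm, 2 mm thick, on the inner face of the flap (5 mm short of the edges); not to be touched by the robot. Origin on the hinge axis, axes as flap_edge.
- tin: aluminium tin with a screw-top lid, 75 mm across, 64 mm high, origin at the middle of its underside, beside the organiser
- vase: bisque vase, up to 92 mm across, 150 mm high, origin at the middle of its underside, beside the organiser
- callipers: yellow plastic callipers lying flat, 165 by 100 mm, 9 mm high, origin beneath their middle
- modelling_tool: rosewood modelling tool lying flat, 190 mm long, 9 mm high, origin beneath its middle

How it is judged:
By the outcome, as a careful person would: the job done as asked, in the order asked, and still so for the second after the job is handed in, with the robot touching nothing.
It also fails if it takes over 42 s, if anything falls off the work surface, if the arm or the gripper's body presses on something with over 40 N, if the wrist force passes 120 N, or if a joint passes its speed limit or range.

## Robot

A 6-joint arm with a two-finger parallel gripper is mounted at the origin on the work surface. World frame = base frame: x ahead of the robot, y to its left, z up, the work surface at z = 0. Lengths are in mm, angles in rad, forces in N, time in s.
With the tool pointing down it reaches from about 400 to 825 mm from the base axis. Payload 7 kg.
Tool frame: the origin (TCP) lies between the finger pads; the fingertips stand tips_ahead ahead of it and the grasp point (between the pads) lies 6 mm ahead of it (tips_ahead is the distance from the TCP to the fingertips, in mm); z points along the fingers, x is the direction in which the jaws open and shut, and the axes are right-handed (so a half turn about z gives the same grasp; the last joint's range is limited). The gripper opens to 85 mm and grips with 20 to 120 N. Pads are 22 mm wide; open, the fingers measure 114 mm over their backs; the gripper's body (76 mm by 85 mm) begins 54 mm behind the grasp point. The pads swing forward as they close: fully open they stand 13 mm farther back than shut.
Start: joints at [1.542, 0.359, 0.012, 0, -1.224, -0.288], TCP at [210.289, 641.384, 220.402] pointing down, gripper open.
Joint ranges: [-3.07, 3.07], [-1.43, 2.12], [-1.02, 1.25], [-3.03, 1.67], [-3.05, -0], [-3.03, 3.03]. Speed limits (rad/s): [2.39, 2.39, 3.01, 3.14, 3.14, 3.14].

## Interface

Orientations are given as a unit quaternion [x, y, z, w].
In Python, from workcell import * gives the robot as it stands.
- The arm moves only by the shell command python3 -m inch 'ROWS'. ROWS is JSON, a list of rows, each an object of numbers: "tx", "ty", "tz": the shift along the tool's x, y, z in mm; "wx", "wy", "wz": the turn, a rotation vector about the tool's x, y, z in rad; "claw": the gripper command: -1 is fully open, 1 is shut, values between are in proportion. In form: [{"tx": .., "ty": .., "tz": .., "wx": .., "wy": .., "wz": .., "claw": ..}, ...]. A call has exactly 10 rows; each row shifts and turns the commanded pose from where the row before left it, along the tool's axes as they then stand; what a row does not reach is not made up. A row lasts 1/12 s, in which the tool goes at most 41.7 mm and 7.16 degrees, less where a joint would pass 70% of its speed; a pose out of reach is approached as far as the arm can. A call with a gripper value outside its range is refused whole. The fingers move at their own pace and stop on an object; the grip force is fixed at half the most. Time passes only in rows, so rows that do not move let the fingers close, or fill a call up. It gives the time, the measured TCP pose, the force and the opening at its end, in the units of the state.
- state(): the state, without advancing time (a new reading comes with each control period).
- capture(name): name is "scene" or "top"; returns a dict with "frame" (420x560x3 uint8, red, green, blue), "fx", "fy", "cx", "cy" (pixels), "T" (4x4, takes a point from camera to world coordinates). Camera axes: x right, y down, z forward; pixel columns grow to the right and rows downward; lengths in mm; the calibration is good to about 2 mm. A picture is of the moment at which its call begins. There is no depth.
- hand_in(): hands the job in, once; it reports no verdict.
The state is a dict: "t": time; "qpos": joint angles; "dq": joint speeds; "joint_torque": joint torques, N m; "eef_pos": TCP position; "ee_rot": TCP orientation; "contact_force": force on the tool from outside, world axes, zero at the start; "moment": the same for the moment, N m; "opening": opening from 0.0 (shut) to 1.0 (fully open).
Only numpy, scipy, OpenCV 4.12 (cv2) and the standard library are available. Lean on these libraries where they do the work, as an engineer would, in place of code of your own. Each camera call takes 0.05 s, during which the arm holds its last target.

## Working session

There is one attempt and no reset: what is moved stays moved. The work goes in short steps, Python scripts to look and compute and a shell command to move; the robot and the scene stay as the last step left them, time stands still between calls to the robot, and variables do not carry over. Pictures are saved under pics/ and viewed, and the job is handed in when it is done.

```bash
ls; mkdir -p pics
python3 - <<'E'
from workcell import *
import cv2
print(state())
for n in ("scene","top"):
    c=capture(n); cv2.imwrite(f"pics/{n}0.png",c["frame"][:,:,::-1]); print(n,c["fx"],c["fy"],c["cx"],c["cy"],c["T"])
E
```

```text
pics
{'t': 0.0, 'qpos': array([ 1.54205068e+00,  3.59340889e-01,  1.10532058e-02, -3.39250886e-04,
       -1.22407182e+00, -2.88058180e-01]), 'dq': array([-0.00043419, -0.00129657, -0.00107419,  0.00030285,  0.00104586,
        0.0029954 ]), 'joint_torque': array([-4.18289410e-04, -5.83329320e+01,  2.93428320e+01,  6.93691403e+00,
       -5.82641063e-03, -1.14184007e-05]), 'eef_pos': array([210.18543882, 640.92270851, 219.49292984]), 'ee_rot': array([-5.86668025e-01,  8.09827137e-01, -5.22238844e-04, -6.02980588e-04]), 'contact_force': array([-0.15348249,  0.08533471,  0.78319138]), 'moment': array([ 0.01254644,  0.02218675, -0.0594988 ]), 'opening': 1.0000724812432529}
scene 462.89171729086263 462.89171729086263 278.73166825307493 208.3028087858388 [[ 1.80536508e-01  8.09959909e-01 -5.58006734e-01  1.05326345e+03]
 [ 9.83450544e-01 -1.39874413e-01  1.15152839e-01 -7.77391282e+01]
 [ 1.52183182e-02 -5.69561317e-01 -8.21807951e-01  8.69701650e+02]
 [ 0.00000000e+00  0.00000000e+00  0.00000000e+00  1.00000000e+00]]
top 481.8570589198855 481.8570589198855 282.3543061555524 199.9771246620841 [[-1.67117672e-02 -9.98699470e-01  4.81672650e-02  4.87780949e+02]
 [-9.99849347e-01  1.69181672e-02  3.88054063e-03  5.21498563e+00]
 [-4.69039571e-03 -4.80951577e-02 -9.98831746e-01  1.04066363e+03]
 [ 0.00000000e+00  0.00000000e+00  0.00000000e+00  1.00000000e+00]]
```

View pics/scene0.png

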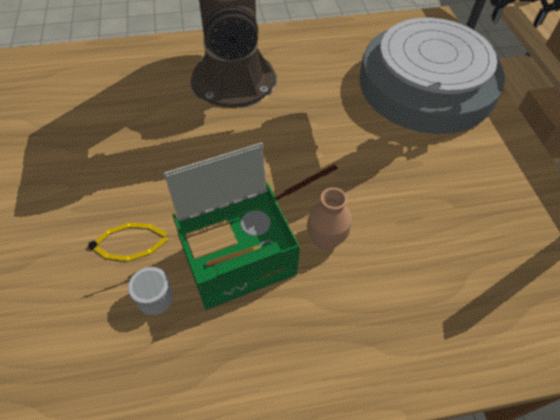

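View pics/top0.png

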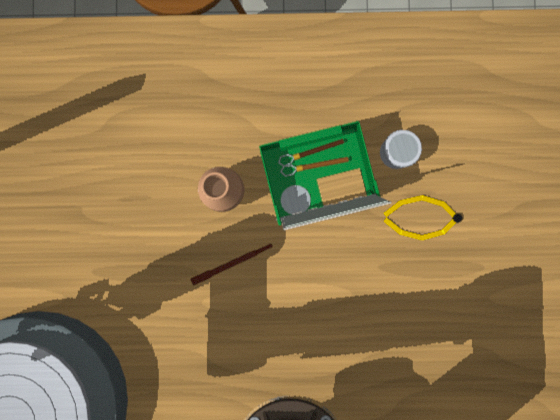

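The scene view shows the organiser around (235,240), with the flap open towards the robot, the vase at (328,220), the tin at (150,290) and the callipers at (130,242). In the top view the organiser is at about (325,170). I'll zoom in.

Run:
```python
import cv2
a=cv2.imread("pics/scene0.png")[135:315,155:310]; cv2.imwrite("pics/s0z.png",cv2.resize(a,None,fx=3.3,fy=3.3,interpolation=cv2.INTER_CUBIC))
a=cv2.imread("pics/top0.png")[110:240,250:400]; cv2.imwrite("pics/t0z.png",cv2.resize(a,None,fx=4.5,fy=4.5,interpolation=cv2.INTER_CUBIC))
```

```text
(no output)
```

View pics/s0z.png

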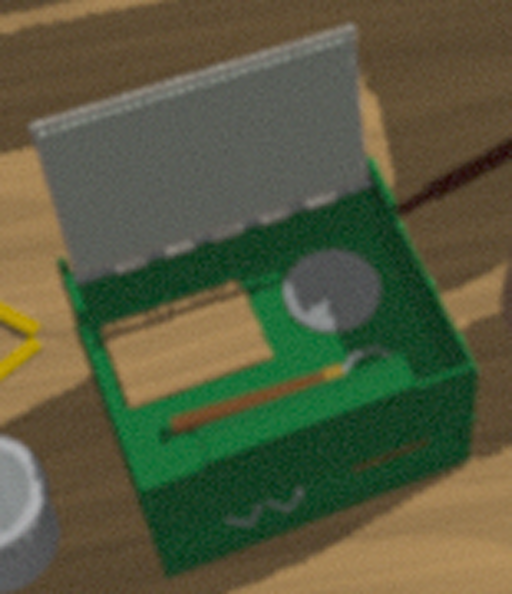

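View pics/t0z.png

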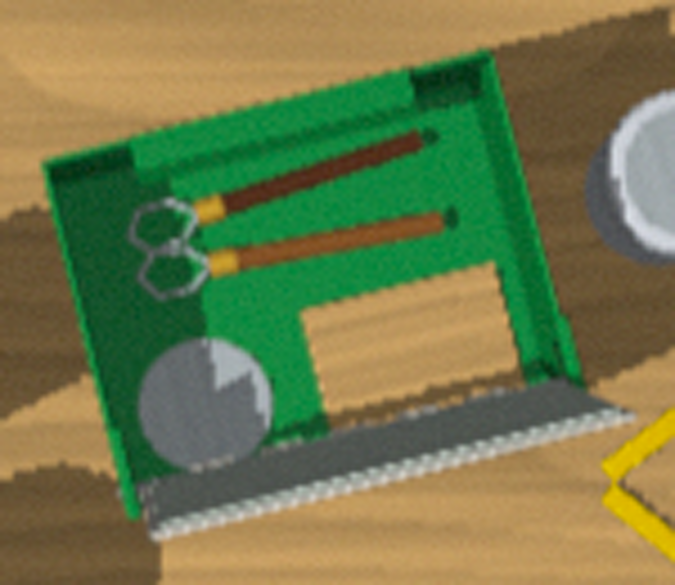

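```bash
cat > h.py <<'E'
import numpy as np
CAM={}
def proj(c,P):
    T=c["T"]; q=(np.linalg.inv(T)@np.c_[P,np.ones(len(P))].T)[:3]
    return np.c_[c["fx"]*q[0]/q[2]+c["cx"],c["fy"]*q[1]/q[2]+c["cy"]]
def org2w(p,P):
    c,s=np.cos(p[2]),np.sin(p[2]); P=np.atleast_2d(P).astype(float)
    return np.c_[p[0]+c*P[:,0]-s*P[:,1],p[1]+s*P[:,0]+c*P[:,1],P[:,2]]
def flap(th,s,u,y,w): # u along flap from axis, w out of outer face
    return [-66+s+u*np.cos(th)-w*np.sin(th), y, 120.5+u*np.sin(th)+w*np.cos(th)]
E
python3 - <<'E'
from workcell import *
from h import *
from scipy.optimize import least_squares
C={n:capture(n) for n in("scene","top")}
tz=lambda a:(a[0]/4.5+250-.4,a[1]/4.5+110-.4)
sz=lambda a:(a[0]/3.3+155-.35,a[1]/3.3+135-.35)
obs=[("top",tz(p),("o",q)) for p,q in [((45,162),(80,100,118)),((490,52),(80,-100,118)),((130,518),(-78,100,131.5)),((582,382),(-78,-100,131.5))]]
obs+=[("scene",sz(p),("o",q)) for p,q in [((138,488),(80,-100,118)),((475,372),(80,100,118)),((168,573),(80,-100,0)),((468,457),(80,100,0))]]
obs+=[("top",tz((158,540)),("f",(122,92.5,1.5))),("top",tz((637,416)),("f",(122,-92.5,1.5))),("scene",sz((33,125)),("f",(122,-92.5,1.5))),("scene",sz((353,26)),("f",(122,92.5,1.5)))]
def r(p):
    o=[]
    for n,px,(k,q) in obs:
        L=q if k=="o" else flap(p[3],1,*q)
        o.append(proj(C[n],org2w(p,L))[0]-px)
    return np.array(o).ravel()
s=least_squares(r,[550,-50,0.2,1.8]); print(s.x,np.round(s.fun.reshape(-1,2),1))
np.save("pose.npy",s.x)
p=s.x
print(org2w(p,[flap(p[3],1,80,0,1.5),flap(p[3],1,122,0,1.5),[64,0,125.5],[-66,0,120.5]]))
st=state()
from scipy.spatial.transform import Rotation as R
print(R.from_quat(st["ee_rot"]).as_matrix())
E
```

```text
[ 5.81249748e+02 -6.35996921e+01  2.29646834e-01  1.72664464e+00] [[-0.5  0.8]
 [ 1.1  0.1]
 [ 0.4  1.4]
 [ 2.8  5.7]
 [ 1.6  3. ]
 [ 2.  -0.4]
 [ 0.2  3.1]
 [ 1.1  2.3]
 [-1.1  0.1]
 [ 0.6  0.4]
 [-1.   0.6]
 [ 0.6  0.1]]
[[504.42182715 -81.55982172 199.29758967]
 [498.07381174 -83.04380278 240.78855858]
 [643.56954634 -49.03113894 125.5       ]
 [516.98245609 -78.62351262 120.5       ]]
[[-3.11570729e-01 -9.50222941e-01 -2.07072067e-04]
 [-9.50222421e-01  3.11570777e-01 -1.00048214e-03]
 [ 1.01519869e-03 -1.14956429e-04 -9.99999478e-01]]
```

```bash
cat > fit.py <<'E'
from workcell import *
from h import *
from scipy.optimize import least_squares
import cv2
C={n:capture(n) for n in("scene","top")}
tz=lambda a:(a[0]/4.5+250-.4,a[1]/4.5+110-.4)
sz=lambda a:(a[0]/3.3+155-.35,a[1]/3.3+135-.35)
obs=[("top",tz(p),("o",q)) for p,q in [((45,162),(80,100,118)),((490,52),(80,-100,118)),((130,518),(-78,100,131.5))]]
obs+=[("scene",sz(p),("o",q)) for p,q in [((138,488),(80,-100,118)),((475,372),(80,100,118)),((168,573),(80,-100,0)),((468,457),(80,100,0))]]
obs+=[("top",tz((158,540)),("f",(122,92.5,1.5))),("top",tz((637,416)),("f",(122,-92.5,1.5))),("scene",sz((33,125)),("f",(122,-92.5,1.5))),("scene",sz((353,26)),("f",(122,92.5,1.5)))]
def r(p):
    o=[]
    for n,px,(k,q) in obs:
        L=q if k=="o" else flap(p[3],1,*q)
        d=np.array([p[4:6],p[6:8]][n=="top"])
        o.append(proj(C[n],org2w(p,L))[0]-px+d)
    return np.r_[np.array(o).ravel(),p[4:]*0.7]
s=least_squares(r,[550,-50,0.2,1.8,0,0,0,0]); print(s.x,np.round(s.fun[:-4].reshape(-1,2),1))
np.save("pose.npy",s.x)
p=s.x
for n,(x0,y0,w,h,f) in {"top":(250,110,150,130,4.5),"scene":(155,135,155,180,3.3)}.items():
    im=cv2.resize(C[n]["frame"][y0:y0+h,x0:x0+w,::-1],None,fx=f,fy=f,interpolation=cv2.INTER_CUBIC)
    d=[p[4:6],p[6:8]][n=="top"]
    def L(P,col):
        q=(proj(C[n],org2w(p,P))+d+.4-[x0,y0])*f
        cv2.polylines(im,[np.int32(q)],True,col,1)
    for z in(0,118): L([(80,100,z),(80,-100,z),(-75,-100,z),(-75,100,z)],(0,0,255))
    L([(80,61,129.5),(80,-61,129.5),(64,-61,129.5),(64,61,129.5)],(255,0,255))
    for y in(100,-100): L([(-78,y,131.5),(-38,y,131.5)],(255,255,0))
    for w in (-1.5,1.5): L([flap(p[3],1,u,y,w) for u,y in((0,-92.5),(122,-92.5),(122,92.5),(0,92.5))],(0,255,255))
    cv2.imwrite(f"pics/ov_{n}.png",im)
E
python3 fit.py
```

```text
[ 5.78601329e+02 -6.42606273e+01  2.24240445e-01  1.71530777e+00
 -2.28903533e-01 -4.45816169e-01 -3.03950518e-01 -1.50974946e+00] [[-0.3  0.3]
 [ 1.4  0.2]
 [ 0.2  1. ]
 [ 0.6  1.1]
 [ 1.1 -1.7]
 [-0.8  1.3]
 [ 0.2  1.1]
 [-1.5 -0.8]
 [ 0.3  0.1]
 [-1.3 -0.8]
 [ 0.4 -0.8]]
```

View pics/ov_top.png

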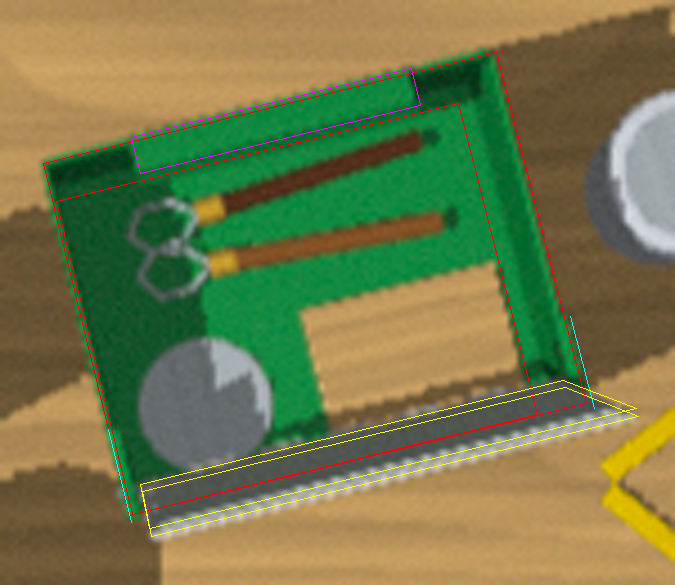

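View pics/ov_scene.png

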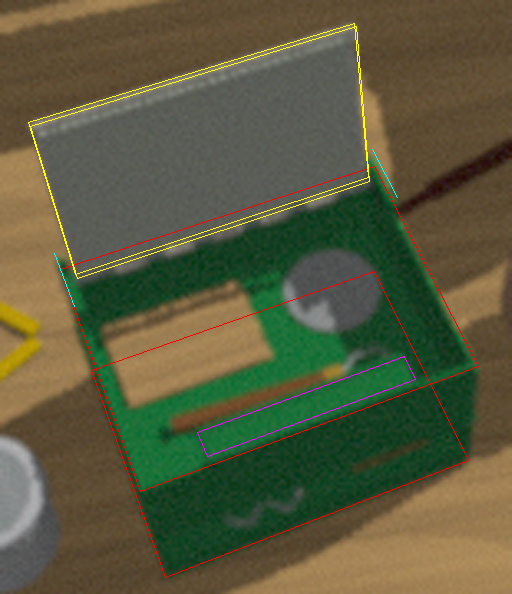

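```bash
python3 - <<'E'
import workcell
print([n for n in dir(workcell) if n[0]!='_'])
print(getattr(workcell,"tips_ahead",None))
from h import *
p=np.load("pose.npy")
print(org2w(p,[[-115,0,188],[-82,92,240]]))
E
python3 -m inch '[{"tx":20,"ty":-22,"tz":-20,"claw":1},{"tx":25,"ty":-28,"tz":-15},{"tx":25,"ty":-28,"tz":-15},{"tx":25,"ty":-28,"tz":-15},{"tx":25,"ty":-28,"tz":-15},{"tx":26,"ty":-28},{"tx":26,"ty":-28},{"tx":26,"ty":-28},{"tx":26,"ty":-28},{"tx":26,"ty":-28}]'
```

```text
['Unreachable', 'capture', 'hand_in', 'state', 'tips_ahead']
25.0
[[466.48055071 -89.83270446 188.        ]
 [478.19667744   7.2019923  240.        ]]$[0]: bad value
```

```bash
python3 -m inch '[{"tx":20,"ty":-22,"tz":-20,"wx":0,"wy":0,"wz":0,"claw":1},{"tx":25,"ty":-28,"tz":-15,"wx":0,"wy":0,"wz":0,"claw":1},{"tx":25,"ty":-28,"tz":-15,"wx":0,"wy":0,"wz":0,"claw":1},{"tx":25,"ty":-28,"tz":-15,"wx":0,"wy":0,"wz":0,"claw":1},{"tx":25,"ty":-28,"tz":-15,"wx":0,"wy":0,"wz":0,"claw":1},{"tx":26,"ty":-28,"tz":0,"wx":0,"wy":0,"wz":0,"claw":1},{"tx":26,"ty":-28,"tz":0,"wx":0,"wy":0,"wz":0,"claw":1},{"tx":26,"ty":-28,"tz":0,"wx":0,"wy":0,"wz":0,"claw":1},{"tx":26,"ty":-28,"tz":0,"wx":0,"wy":0,"wz":0,"claw":1},{"tx":26,"ty":-28,"tz":0,"wx":0,"wy":0,"wz":0,"claw":1}]'; python3 -c "
from workcell import *;print(tips_ahead,state())"
```

```text
t: 1.13
eef_pos: [393.2, 316.7, 300.8]
ee_rot: [-0.587, 0.81, 0.0, 0.0]
contact_force: [1.5, -0.2, 0.1]
opening: 0.003
25.0 {'t': 1.1333, 'qpos': array([ 1.06771687e+00,  2.93160543e-02, -2.21760147e-01, -2.99004353e-05,
       -1.31887647e+00,  1.86646083e-01]), 'dq': array([-0.80922284, -0.15981523, -0.16878153,  0.00284321,  0.00857315,
        0.80481242]), 'joint_torque': array([  5.92891172, -32.95525789,  30.29008627,   6.95414901,
        -0.11115972,  -1.42136782]), 'eef_pos': array([393.18938338, 316.69153869, 300.75625796]), 'ee_rot': array([-5.86861910e-01,  8.09686927e-01,  1.92975585e-04,  3.75380207e-04]), 'contact_force': array([ 1.46881863, -0.15465757,  0.08600116]), 'moment': array([-0.01892538, -0.14159022,  0.03168071]), 'opening': 0.0025686471970928428}
```

```bash
python3 -m inch '[{"tx":37,"ty":-18,"tz":0,"wx":0,"wy":0,"wz":0,"claw":1},{"tx":37,"ty":-18,"tz":0,"wx":0,"wy":0,"wz":0,"claw":1},{"tx":37,"ty":-18,"tz":0,"wx":0,"wy":0,"wz":0,"claw":1},{"tx":37,"ty":-18,"tz":0,"wx":0,"wy":0,"wz":0,"claw":1},{"tx":37,"ty":-18,"tz":0,"wx":0,"wy":0,"wz":0,"claw":1},{"tx":37,"ty":-18,"tz":0,"wx":0,"wy":0,"wz":0,"claw":1},{"tx":37,"ty":-18,"tz":0,"wx":0,"wy":0,"wz":0,"claw":1},{"tx":37,"ty":-18,"tz":0,"wx":0,"wy":0,"wz":0,"claw":1},{"tx":37,"ty":-18,"tz":0,"wx":0,"wy":0,"wz":0,"claw":1},{"tx":37,"ty":-18,"tz":0,"wx":0,"wy":0,"wz":0,"claw":1}]'
for i in 1 2; do :; done
python3 -m inch '[{"tx":0,"ty":0,"tz":0,"wx":0,"wy":0,"wz":0.12,"claw":1},{"tx":0,"ty":0,"tz":0,"wx":0,"wy":0,"wz":0.12,"claw":1},{"tx":0,"ty":0,"tz":0,"wx":0,"wy":0,"wz":0.12,"claw":1},{"tx":0,"ty":0,"tz":0,"wx":0,"wy":0,"wz":0.12,"claw":1},{"tx":0,"ty":0,"tz":0,"wx":0,"wy":0,"wz":0.12,"claw":1},{"tx":0,"ty":0,"tz":0,"wx":0,"wy":0,"wz":0.12,"claw":1},{"tx":0,"ty":0,"tz":0,"wx":0,"wy":0,"wz":0.12,"claw":1},{"tx":0,"ty":0,"tz":0,"wx":0,"wy":0,"wz":0.12,"claw":1},{"tx":0,"ty":0,"tz":0,"wx":0,"wy":0,"wz":0.12,"claw":1},{"tx":0,"ty":0,"tz":0,"wx":0,"wy":0,"wz":0.12,"claw":1}]'
python3 -m inch '[{"tx":0,"ty":0,"tz":0,"wx":0,"wy":0,"wz":0.12,"claw":1},{"tx":0,"ty":0,"tz":0,"wx":0,"wy":0,"wz":0.12,"claw":1},{"tx":0,"ty":0,"tz":0,"wx":0,"wy":0,"wz":0.12,"claw":1},{"tx":0,"ty":0,"tz":0,"wx":0,"wy":0,"wz":0.12,"claw":1},{"tx":0,"ty":0,"tz":0,"wx":0,"wy":0,"wz":0.12,"claw":1},{"tx":0,"ty":0,"tz":0,"wx":0,"wy":0,"wz":0.12,"claw":1},{"tx":0,"ty":0,"tz":0,"wx":0,"wy":0,"wz":0.12,"claw":1},{"tx":0,"ty":0,"tz":0,"wx":0,"wy":0,"wz":0.12,"claw":1},{"tx":0,"ty":0,"tz":0,"wx":0,"wy":0,"wz":0.12,"claw":1},{"tx":0,"ty":0,"tz":0,"wx":0,"wy":0,"wz":0.12,"claw":1}]'
python3 -c "
from workcell import *
from scipy.spatial.transform import Rotation as R
s=state();print(s['qpos'],s['eef_pos'],s['contact_force']);print(R.from_quat(s['ee_rot']).as_matrix())"
```

```text
t: 1.97
eef_pos: [448.2, -91.2, 300.9]
ee_rot: [-0.587, 0.81, -0.0, 0.001]
contact_force: [1.0, 1.4, 0.0]
opening: 0.001
t: 2.8
eef_pos: [448.4, -89.2, 300.5]
ee_rot: [-0.024, 1.0, 0.0, 0.0]
contact_force: [-0.4, -0.4, 0.2]
opening: -0.001
t: 3.63
eef_pos: [448.4, -89.2, 300.5]
ee_rot: [0.545, 0.839, 0.0, 0.0]
contact_force: [-0.5, -0.6, -0.2]
opening: 0.004
[ 2.36469407e-01 -5.68834878e-02 -3.06963521e-01 -7.12572634e-05
 -1.32048991e+00 -1.38841438e+00] [448.43603507 -89.19991061 300.48129804] [-0.52030124 -0.59255899 -0.21234349]
[[-4.06695251e-01  9.13563863e-01  2.03907725e-04]
 [ 9.13563885e-01  4.06695234e-01  1.20150102e-04]
 [ 2.68364909e-05  2.35147210e-04 -9.99999972e-01]]
```

```bash
python3 -m inch '[{"tx":0,"ty":0,"tz":0,"wx":0,"wy":0,"wz":0.1,"claw":1},{"tx":0,"ty":0,"tz":0,"wx":0,"wy":0,"wz":0.095,"claw":1},{"tx":0,"ty":0,"tz":0,"wx":-0.11,"wy":0,"wz":0,"claw":1},{"tx":0,"ty":0,"tz":0,"wx":-0.11,"wy":0,"wz":0,"claw":1},{"tx":0,"ty":0,"tz":0,"wx":-0.12,"wy":0,"wz":0,"claw":1},{"tx":0,"ty":0,"tz":0,"wx":-0.11,"wy":0,"wz":0,"claw":1},{"tx":-1,"ty":-6,"tz":23,"wx":0,"wy":0,"wz":0,"claw":1},{"tx":-1,"ty":-6,"tz":23,"wx":0,"wy":0,"wz":0,"claw":1},{"tx":-1,"ty":-6,"tz":23,"wx":0,"wy":0,"wz":0,"claw":1},{"tx":-2,"ty":-5,"tz":24,"wx":0,"wy":0,"wz":0,"claw":1}]'
cat > st.py <<'E'
from workcell import *
from h import *
from scipy.spatial.transform import Rotation as R
import cv2,sys
p=np.load("pose.npy"); s=state()
M=R.from_quat(s["ee_rot"]).as_matrix(); c,sn=np.cos(p[2]),np.sin(p[2]); O=np.array([[c,sn,0],[-sn,c,0],[0,0,1]])
M=O@M; tcp=O@(s["eef_pos"]-[p[0],p[1],0])
print("org tcp",tcp.round(1),"tip",(tcp+25*M[:,2]).round(1),"F",(tcp+25*M[:,2]+11*M[:,1]).round(1)); print(M.round(3)); print("F org",(O@s["contact_force"]).round(1),"t",s["t"],s["qpos"].round(2))
if len(sys.argv)>1:
    for n,(x0,y0,w,h,f) in {"top":(230,90,190,170,3.4),"scene":(135,115,195,200,3)}.items():
        a=capture(n)["frame"][y0:y0+h,x0:x0+w,::-1]; cv2.imwrite(f"pics/{n}_{sys.argv[1]}.png",cv2.resize(a,None,fx=f,fy=f,interpolation=cv2.INTER_CUBIC))
E
python3 st.py a
```

```text
t: 4.47
eef_pos: [468.7, -89.6, 206.9]
ee_rot: [0.605, 0.764, 0.176, 0.14]
contact_force: [-0.0, 0.0, -0.7]
opening: 0.002
org tcp [-112.8   -0.3  206.9] tip [-101.8   -0.2  184.4] F [-91.9  -0.2 189.2]
[[-0.006  0.899  0.438]
 [ 1.     0.005  0.002]
 [-0.     0.438 -0.899]]
F org [-0.   0.  -0.7] t 4.4667 [ 0.22 -0.22 -0.75 -0.01 -0.59 -1.56]
```

View pics/top_a.png

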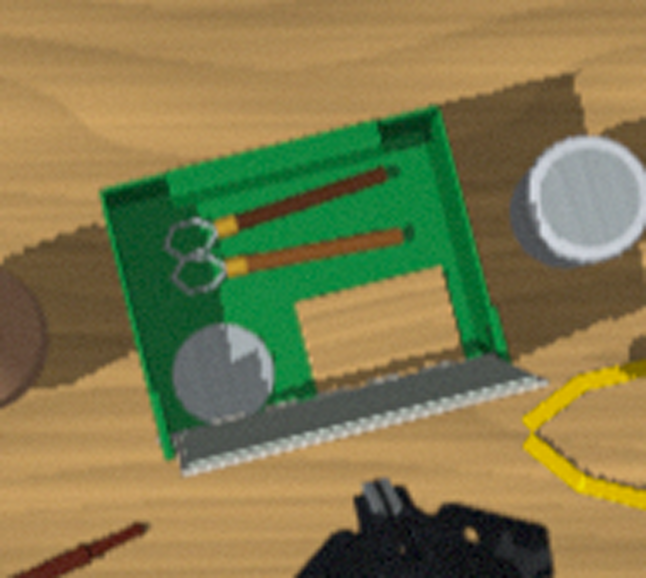

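View pics/scene_a.png

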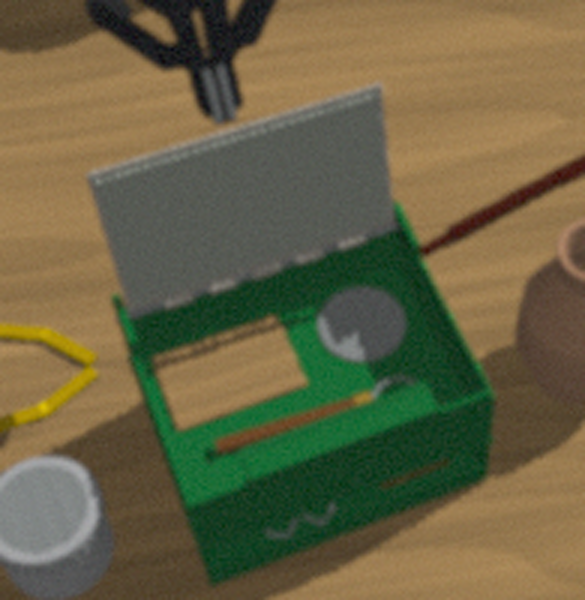

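```bash
cat > plan.py <<'E'
import sys
from h import *
def tcp(th,u,t,s=0):
    F=np.array(flap(th,s,u,0,1.5))[[0,2]]
    y=np.array([np.cos(t),np.sin(t)]);z=np.array([np.sin(t),-np.cos(t)])
    return F-11*y-25*z
def rows(cur,tcur,path):
    for th,u,t in path:
        P=tcp(th,u,t); d=P-cur
        y=np.array([np.cos(tcur),np.sin(tcur)]);z=np.array([np.sin(tcur),-np.cos(tcur)])
        print(f"th {th:.2f} t {t:.2f} ty {d@y:.1f} tz {d@z:.1f} wx {t-tcur:+.3f}(sign -)", P.round(0)); cur,tcur=P,t
E
python3 - <<'E'
from plan import *
th=np.r_[1.85,np.arange(1.78,0.1,-0.07)]
t=np.interp(th,[.15,1.0],[-.1,.45])
rows(np.array([-112.8,206.9]),.45,[(a,68,b) for a,b in zip(th,t)])
E
```

```text
th 1.85 t 0.45 ty 3.6 tz 5.9 wx +0.000(sign -) [-107.  203.]
th 1.78 t 0.45 ty 4.7 tz 0.9 wx +0.000(sign -) [-102.  204.]
th 1.71 t 0.45 ty 4.6 tz 1.2 wx +0.000(sign -) [-98. 205.]
th 1.64 t 0.45 ty 4.5 tz 1.5 wx +0.000(sign -) [-93. 206.]
th 1.57 t 0.45 ty 4.4 tz 1.8 wx +0.000(sign -) [-88. 206.]
th 1.50 t 0.45 ty 4.3 tz 2.1 wx +0.000(sign -) [-83. 206.]
th 1.43 t 0.45 ty 4.1 tz 2.4 wx +0.000(sign -) [-79. 206.]
th 1.36 t 0.45 ty 3.9 tz 2.7 wx +0.000(sign -) [-74. 205.]
th 1.29 t 0.45 ty 3.7 tz 3.0 wx +0.000(sign -) [-69. 204.]
th 1.22 t 0.45 ty 3.5 tz 3.2 wx +0.000(sign -) [-65. 203.]
th 1.15 t 0.45 ty 3.3 tz 3.5 wx +0.000(sign -) [-60. 201.]
th 1.08 t 0.45 ty 3.0 tz 3.7 wx +0.000(sign -) [-56. 199.]
th 1.01 t 0.45 ty 2.8 tz 3.9 wx +0.000(sign -) [-52. 197.]
th 0.94 t 0.41 ty 3.5 tz 3.7 wx -0.039(sign -) [-47. 195.]
th 0.87 t 0.37 ty 3.5 tz 3.7 wx -0.045(sign -) [-43. 193.]
th 0.80 t 0.32 ty 3.4 tz 3.7 wx -0.045(sign -) [-38. 191.]
th 0.73 t 0.28 ty 3.3 tz 3.8 wx -0.045(sign -) [-34. 188.]
th 0.66 t 0.23 ty 3.2 tz 3.8 wx -0.045(sign -) [-30. 185.]
th 0.59 t 0.18 ty 3.1 tz 3.9 wx -0.045(sign -) [-26. 182.]
th 0.52 t 0.14 ty 3.0 tz 3.9 wx -0.045(sign -) [-22. 179.]
th 0.45 t 0.09 ty 2.9 tz 4.0 wx -0.045(sign -) [-19. 175.]
th 0.38 t 0.05 ty 2.7 tz 4.0 wx -0.045(sign -) [-16. 172.]
th 0.31 t 0.00 ty 2.6 tz 4.0 wx -0.045(sign -) [-13. 168.]
th 0.24 t -0.04 ty 2.5 tz 4.1 wx -0.045(sign -) [-10. 164.]
th 0.17 t -0.09 ty 2.4 tz 4.1 wx -0.045(sign -) [ -8. 159.]
```

```bash
python3 -m inch '[{"tx":0,"ty":4,"tz":6,"wx":0,"wy":0,"wz":0,"claw":1},{"tx":0,"ty":4.7,"tz":0.9,"wx":0,"wy":0,"wz":0,"claw":1},{"tx":0,"ty":4.6,"tz":1.2,"wx":0,"wy":0,"wz":0,"claw":1},{"tx":0,"ty":4.5,"tz":1.5,"wx":0,"wy":0,"wz":0,"claw":1},{"tx":0,"ty":4.4,"tz":1.8,"wx":0,"wy":0,"wz":0,"claw":1},{"tx":0,"ty":4.3,"tz":2.1,"wx":0,"wy":0,"wz":0,"claw":1},{"tx":0,"ty":4.1,"tz":2.4,"wx":0,"wy":0,"wz":0,"claw":1},{"tx":0,"ty":3.9,"tz":2.7,"wx":0,"wy":0,"wz":0,"claw":1},{"tx":0,"ty":3.7,"tz":3,"wx":0,"wy":0,"wz":0,"claw":1},{"tx":0,"ty":3.5,"tz":3.2,"wx":0,"wy":0,"wz":0,"claw":1}]'
python3 st.py b
```

```text
t: 5.4
eef_pos: [516.5, -78.4, 202.4]
ee_rot: [0.606, 0.764, 0.175, 0.139]
contact_force: [-0.1, -0.2, 0.0]
opening: -0.005
org tcp [-63.7  -0.  202.4] tip [-52.8   0.  179.9] F [-4.290e+01  1.000e-01  1.847e+02]
[[-0.006  0.9    0.435]
 [ 1.     0.005  0.002]
 [-0.     0.435 -0.9  ]]
F org [-0.1 -0.2  0. ] t 5.4 [ 0.22 -0.12 -0.68 -0.01 -0.56 -1.56]
```

View pics/scene_b.png

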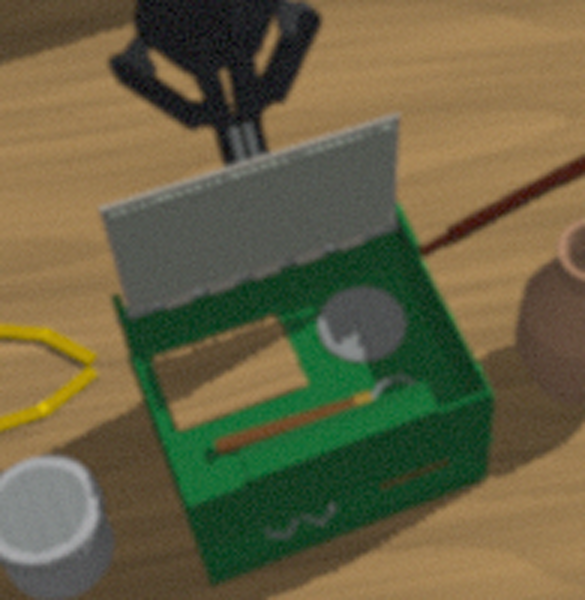

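View pics/top_b.png

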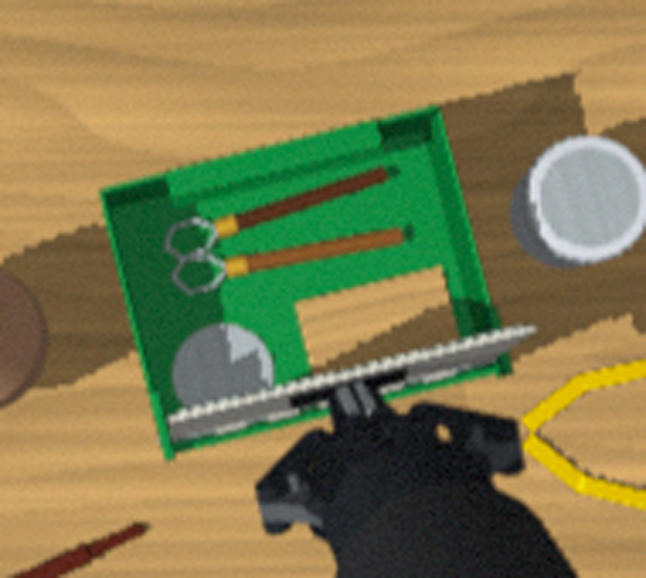

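Both views show the flap rotating about its hinge, with the tips at its centre just below the black catch (350,390 in top). I'm carrying on with the fold.

```bash
python3 -m inch '[{"tx":0,"ty":3.3,"tz":3.5,"wx":0,"wy":0,"wz":0,"claw":1},{"tx":0,"ty":3,"tz":3.7,"wx":0,"wy":0,"wz":0,"claw":1},{"tx":0,"ty":2.8,"tz":3.9,"wx":0,"wy":0,"wz":0,"claw":1},{"tx":0,"ty":3.5,"tz":3.7,"wx":0.04,"wy":0,"wz":0,"claw":1},{"tx":0,"ty":3.5,"tz":3.7,"wx":0.045,"wy":0,"wz":0,"claw":1},{"tx":0,"ty":3.4,"tz":3.7,"wx":0.045,"wy":0,"wz":0,"claw":1},{"tx":0,"ty":3.3,"tz":3.8,"wx":0.045,"wy":0,"wz":0,"claw":1},{"tx":0,"ty":3.2,"tz":3.8,"wx":0.045,"wy":0,"wz":0,"claw":1},{"tx":0,"ty":3.1,"tz":3.9,"wx":0.045,"wy":0,"wz":0,"claw":1},{"tx":0,"ty":3,"tz":3.9,"wx":0.045,"wy":0,"wz":0,"claw":1}]'
python3 st.py c
```

```text
t: 6.33
eef_pos: [558.6, -68.6, 178.5]
ee_rot: [0.62, 0.782, 0.054, 0.043]
contact_force: [0.0, -0.3, 1.5]
opening: 0.001
org tcp [-20.5   0.2 178.5] tip [-17.1   0.2 153.7] F [ -6.2   0.3 155.2]
[[-0.006  0.99   0.138]
 [ 1.     0.006  0.001]
 [-0.     0.138 -0.99 ]]
F org [-0.1 -0.3  1.5] t 6.3333 [ 0.23  0.13 -0.41 -0.   -0.9  -1.57]
```

View pics/scene_c.png

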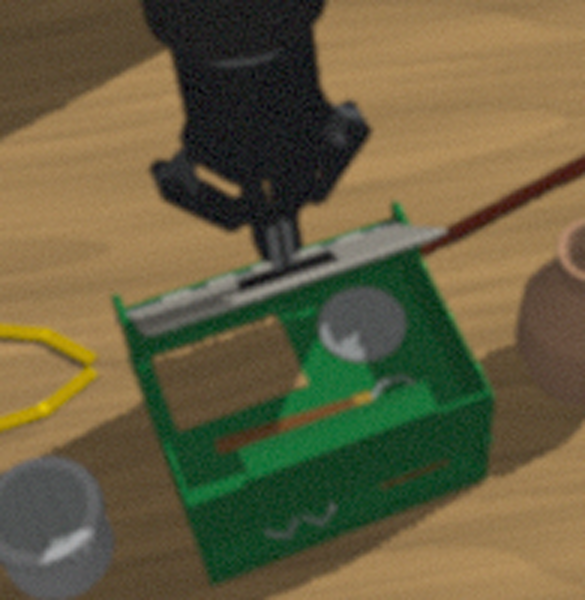

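View pics/top_c.png

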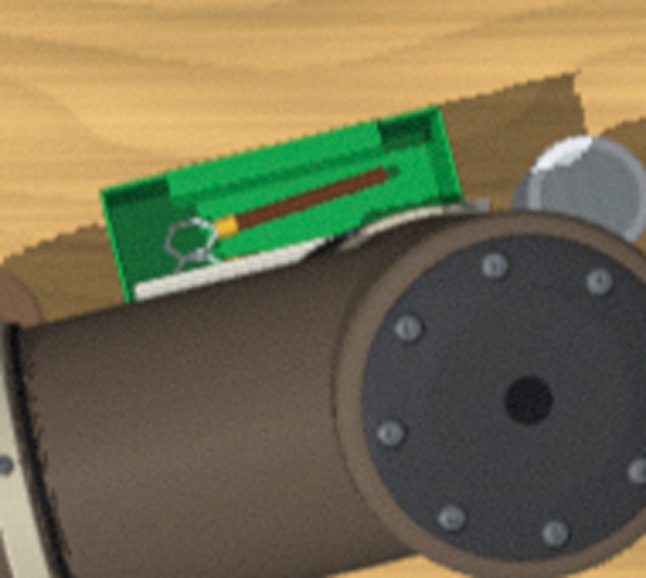

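Run:
```python
from workcell import *
from h import *
p=np.load("pose.npy");c=capture("scene")
for th in(.4,.5,.6,.7,.8,.9):
    q=proj(c,org2w(p,[flap(th,1,122,y,-1.5) for y in(-92.5,92.5)]))+p[4:6]
    print(th,((q+.4-[135,115])*3).round(0).tolist())
```

```text
0.4 [[172.0, 419.0], [466.0, 315.0]]
0.5 [[167.0, 402.0], [463.0, 298.0]]
0.6 [[161.0, 384.0], [459.0, 280.0]]
0.7 [[154.0, 365.0], [455.0, 262.0]]
0.8 [[148.0, 345.0], [450.0, 242.0]]
0.9 [[141.0, 324.0], [444.0, 223.0]]
```

Run:
```python
from workcell import *
from h import *
import cv2
p=np.load("pose.npy")
from scipy.spatial.transform import Rotation as R
s=state(); M=R.from_quat(s["ee_rot"]).as_matrix()
for n,(x0,y0,w,h,f) in {"top":(230,90,190,170,4.2),"scene":(135,115,195,200,3)}.items():
    c=capture(n); im=cv2.resize(c["frame"][y0:y0+h,x0:x0+w,::-1],None,fx=f,fy=f,interpolation=cv2.INTER_CUBIC)
    d=[p[4:6],p[6:8]][n=="top"]
    def L(P,col,w=False):
        q=(proj(c,P if w else org2w(p,P))+d+.4-[x0,y0])*f
        cv2.polylines(im,[np.int32(q)],True,col,1)
    for (th,sl),col in {(.87,1):(0,255,255),(.8,8):(255,0,255)}.items():
        L([flap(th,sl,u,y,1.5) for u,y in((0,-92.5),(122,-92.5),(122,92.5),(0,92.5))],col)
        L([flap(th,sl,u,y,1.5) for u,y in((80,-30),(100,-30),(100,30),(80,30))],col)
    for k in(25,12): L([s["eef_pos"]+M@np.array([a,b,k]) for a,b in((-12,-11),(12,-11),(12,11),(-12,11))],(0,0,255),True)
    cv2.imwrite(f"pics/ov2_{n}.png",im)
```

```text
(no output)
```

View pics/ov2_scene.png

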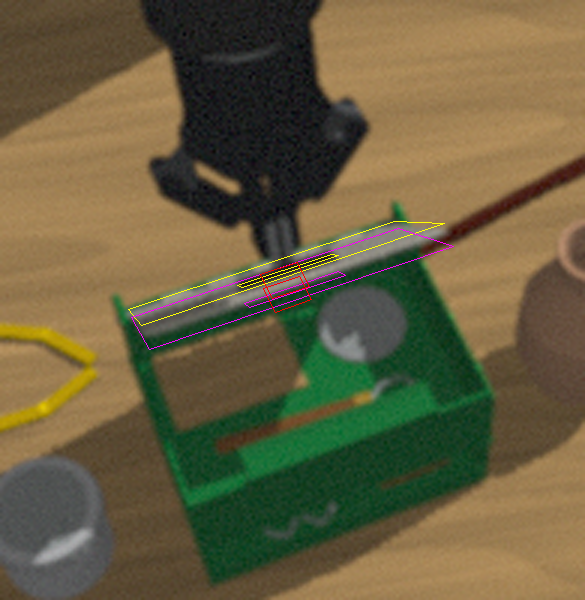

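View pics/ov2_top.png

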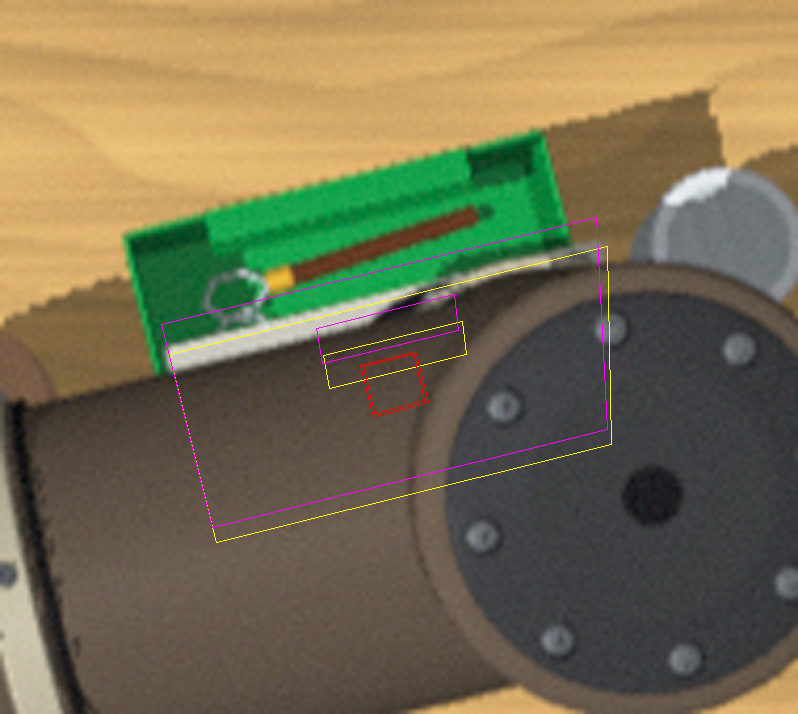

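Run:
```python
from workcell import *
from h import *
from scipy.spatial.transform import Rotation as R
p=np.load("pose.npy");C={n:capture(n) for n in("scene","top")}
for nm,pos,q in (("a",[468.7,-89.6,206.9],[0.605,0.764,0.176,0.14]),("c",[558.6,-68.6,178.5],[0.62,0.782,0.054,0.043])):
    M=R.from_quat(q).as_matrix()
    for k in(25,15,5,-5,-20): 
        P=[np.array(pos)+M@[0,b,k] for b in(-11,0,11)]
        print(nm,k,((proj(C["scene"],P)+.4-[135,115])*3).round(0).tolist(),((proj(C["top"],P)+.4-[230,90])*3.4).round(0).tolist())
```

```text
a 25 [[234.0, 160.0], [238.0, 166.0], [243.0, 172.0]] [[368.0, 486.0], [364.0, 467.0], [361.0, 449.0]]
a 15 [[230.0, 146.0], [235.0, 152.0], [239.0, 158.0]] [[372.0, 494.0], [368.0, 476.0], [365.0, 457.0]]
a 5 [[227.0, 132.0], [231.0, 138.0], [235.0, 144.0]] [[376.0, 503.0], [372.0, 484.0], [369.0, 466.0]]
a -5 [[223.0, 117.0], [227.0, 123.0], [232.0, 129.0]] [[380.0, 512.0], [377.0, 493.0], [373.0, 474.0]]
a -20 [[217.0, 96.0], [221.0, 101.0], [226.0, 107.0]] [[387.0, 526.0], [383.0, 507.0], [379.0, 487.0]]
c 25 [[282.0, 283.0], [288.0, 295.0], [294.0, 307.0]] [[324.0, 335.0], [319.0, 315.0], [315.0, 295.0]]
c 15 [[280.0, 272.0], [286.0, 284.0], [292.0, 296.0]] [[326.0, 336.0], [321.0, 316.0], [317.0, 296.0]]
c 5 [[278.0, 261.0], [284.0, 273.0], [290.0, 285.0]] [[328.0, 337.0], [324.0, 317.0], [319.0, 297.0]]
c -5 [[276.0, 250.0], [282.0, 262.0], [288.0, 274.0]] [[331.0, 338.0], [326.0, 318.0], [321.0, 298.0]]
c -20 [[273.0, 233.0], [279.0, 245.0], [285.0, 257.0]] [[334.0, 340.0], [329.0, 319.0], [324.0, 299.0]]
```

Run:
```python
import cv2
a=cv2.imread("pics/scene_a.png")[0:180,60:300]; cv2.imwrite("pics/za.png",cv2.resize(a,None,fx=3,fy=3))
a=cv2.imread("pics/top_a.png")[430:578,290:560]; cv2.imwrite("pics/zta.png",cv2.resize(a,None,fx=2.8,fy=2.8))
```

```text
(no output)
```

View pics/za.png

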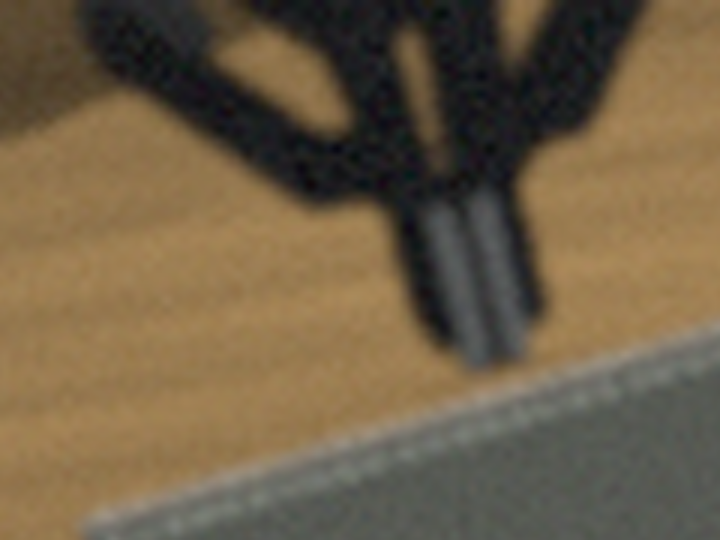

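View pics/zta.png

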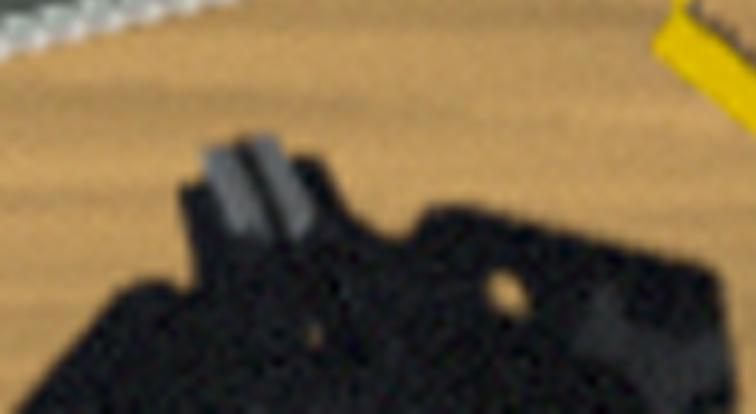

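Run:
```python
from workcell import *
from h import *
import cv2
from scipy.spatial.transform import Rotation as R
C={n:capture(n) for n in("scene","top")}
def Pm(c): return np.array([[c["fx"],0,c["cx"]],[0,c["fy"],c["cy"]],[0,0,1]])@np.linalg.inv(c["T"])[:3]
X=cv2.triangulatePoints(Pm(C["scene"]),Pm(C["top"]),np.array([[208.9],[155.3]]),np.array([[339.6],[230.8]]));X=(X[:3]/X[3]).ravel()
M=R.from_quat([0.605,0.764,0.176,0.14]).as_matrix()
print(X, M.T@(X-[468.7,-89.6,206.9]), proj(C["scene"],[X]),proj(C["top"],[X]))
```

```text
[473.10023913 -90.1519661  219.85472797] [-1.55729602  9.41266987 -9.82182381] [[210.17121132 155.3058195 ]] [[340.88048908 230.88875081]]
```

The image, by triangulation, puts the fingertips about 8 mm behind the reported TCP rather than 25 mm ahead. The contact agrees with that: flap angle is about 0.87. So the tips are higher on the flap than intended, near the catch. I'll back off and re-plan from the measured tips.

```bash
python3 -m inch '[{"tx":0,"ty":-5,"tz":-5,"wx":0,"wy":0,"wz":0,"claw":1},{"tx":0,"ty":-6,"tz":-2,"wx":0.06,"wy":0,"wz":0,"claw":1},{"tx":0,"ty":-6,"tz":-2,"wx":0.06,"wy":0,"wz":0,"claw":1},{"tx":0,"ty":-4,"tz":-1,"wx":0.06,"wy":0,"wz":0,"claw":1},{"tx":0,"ty":0,"tz":0,"wx":0.06,"wy":0,"wz":0,"claw":1},{"tx":0,"ty":0,"tz":0,"wx":0,"wy":0,"wz":0,"claw":1},{"tx":0,"ty":0,"tz":0,"wx":0,"wy":0,"wz":0,"claw":1},{"tx":0,"ty":0,"tz":0,"wx":0,"wy":0,"wz":0,"claw":1},{"tx":0,"ty":0,"tz":0,"wx":0,"wy":0,"wz":0,"claw":1},{"tx":0,"ty":0,"tz":0,"wx":0,"wy":0,"wz":0,"claw":1}]'
sed -i 's/25\*/-7*/g' st.py plan.py
python3 st.py d
```

```text
t: 7.62
eef_pos: [535.9, -73.9, 186.9]
ee_rot: [0.621, 0.783, -0.039, -0.031]
contact_force: [0.3, -0.3, -0.3]
opening: 0.005
org tcp [-4.380e+01  1.000e-01  1.869e+02] tip [-4.310e+01  1.000e-01  1.939e+02] F [-3.210e+01  1.000e-01  1.928e+02]
[[-0.005  0.995 -0.099]
 [ 1.     0.005 -0.   ]
 [ 0.    -0.099 -0.995]]
F org [ 0.2 -0.3 -0.3] t 7.6167 [ 0.23  0.22 -0.26  0.   -1.18 -1.57]
```

View pics/scene_d.png

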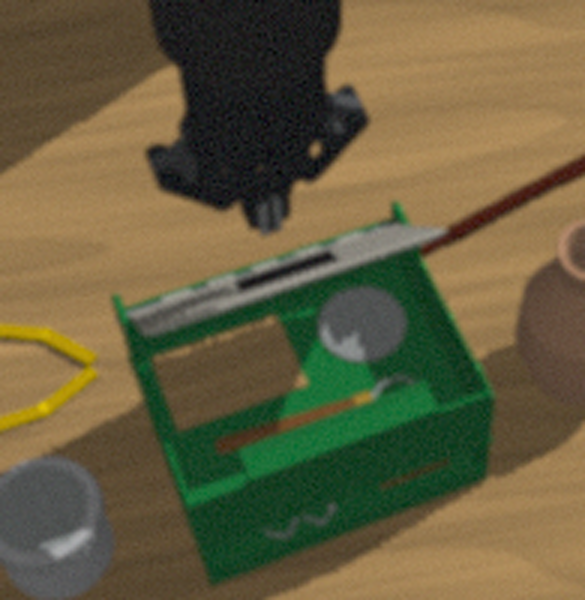

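View pics/top_d.png

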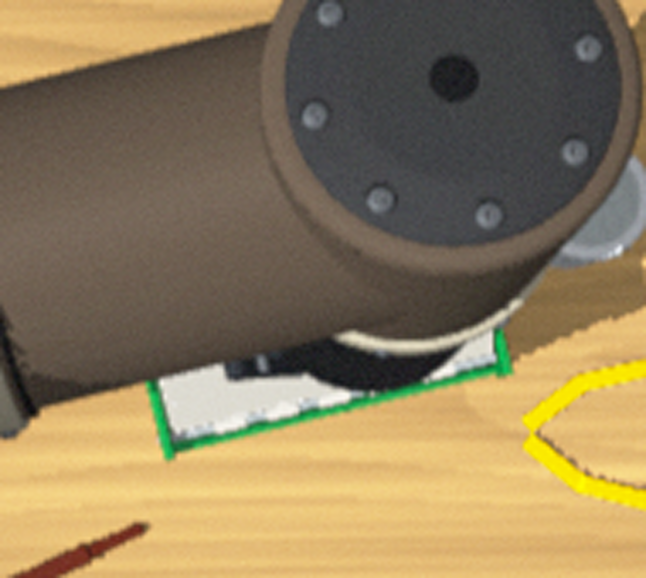

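```bash
python3 - <<'E'
from workcell import *
from h import *
from scipy.spatial.transform import Rotation as R
c=capture("scene");s=state();M=R.from_quat(s["ee_rot"]).as_matrix()
for k in(5,-5,-10,-15,-20): print(k,((proj(c,[s["eef_pos"]+M@[0,b,k] for b in(-11,0,11)])+.4-[135,115])*3).round(0).tolist())
from plan import *
th=np.arange(.95,0.03,-0.06)
rows(np.array([-43.8,186.9]),-.1,[(a,66,-.1) for a in th])
E
python3 - <<'E'
import cv2
a=cv2.imread("pics/scene_d.png")[80:290,130:390]; cv2.imwrite("pics/zd.png",cv2.resize(a,None,fx=2.8,fy=2.8))
E
```

```text
5 [[263.0, 222.0], [270.0, 236.0], [276.0, 250.0]]
-5 [[263.0, 213.0], [269.0, 227.0], [275.0, 242.0]]
-10 [[262.0, 208.0], [268.0, 223.0], [275.0, 237.0]]
-15 [[262.0, 204.0], [268.0, 218.0], [274.0, 233.0]]
-20 [[261.0, 200.0], [268.0, 214.0], [274.0, 229.0]]
th 0.95 t -0.10 ty 5.1 tz 17.3 wx +0.000(sign -) [-40. 169.]
th 0.89 t -0.10 ty 3.4 tz 2.0 wx +0.000(sign -) [-37. 167.]
th 0.83 t -0.10 ty 3.3 tz 2.2 wx +0.000(sign -) [-34. 164.]
th 0.77 t -0.10 ty 3.2 tz 2.4 wx +0.000(sign -) [-31. 162.]
th 0.71 t -0.10 ty 3.0 tz 2.6 wx +0.000(sign -) [-29. 159.]
th 0.65 t -0.10 ty 2.8 tz 2.8 wx +0.000(sign -) [-26. 156.]
th 0.59 t -0.10 ty 2.7 tz 2.9 wx +0.000(sign -) [-24. 153.]
th 0.53 t -0.10 ty 2.5 tz 3.1 wx +0.000(sign -) [-21. 149.]
th 0.47 t -0.10 ty 2.3 tz 3.2 wx +0.000(sign -) [-19. 146.]
th 0.41 t -0.10 ty 2.1 tz 3.3 wx +0.000(sign -) [-18. 142.]
th 0.35 t -0.10 ty 1.9 tz 3.5 wx +0.000(sign -) [-16. 139.]
th 0.29 t -0.10 ty 1.7 tz 3.6 wx +0.000(sign -) [-15. 135.]
th 0.23 t -0.10 ty 1.5 tz 3.7 wx +0.000(sign -) [-14. 131.]
th 0.17 t -0.10 ty 1.3 tz 3.8 wx +0.000(sign -) [-13. 127.]
th 0.11 t -0.10 ty 1.0 tz 3.8 wx +0.000(sign -) [-12. 123.]
th 0.05 t -0.10 ty 0.8 tz 3.9 wx +0.000(sign -) [-12. 119.]
```

View pics/zd.png

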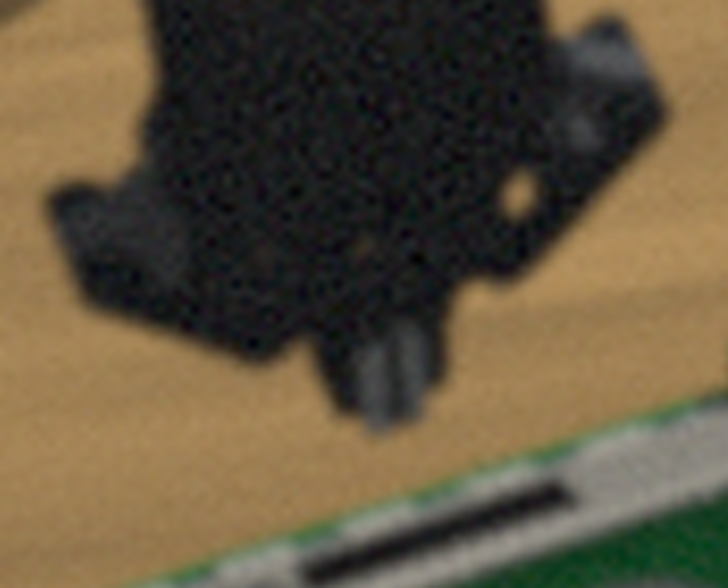

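The flap holds at about 0.87. The catch, at (287,270) in the scene view, is free, and the tips sit at (268,232), just behind the flap. The earlier contact fits the tips having rested on the catch ramp, with the tip about 10 mm behind the TCP. I'm now pressing at u≈64, on the hinge side of the step.

```bash
sed -i 's/-7\*/-10*/g;s/11\*/8*/g' st.py plan.py; python3 -m inch '[{"tx":0,"ty":2,"tz":10,"wx":0,"wy":0,"wz":0,"claw":1},{"tx":0,"ty":4,"tz":10,"wx":0,"wy":0,"wz":0,"claw":1},{"tx":0,"ty":3.4,"tz":2,"wx":0,"wy":0,"wz":0,"claw":1},{"tx":0,"ty":3.3,"tz":2.2,"wx":0,"wy":0,"wz":0,"claw":1},{"tx":0,"ty":3.2,"tz":2.4,"wx":0,"wy":0,"wz":0,"claw":1},{"tx":0,"ty":3,"tz":2.6,"wx":0,"wy":0,"wz":0,"claw":1},{"tx":0,"ty":2.8,"tz":2.8,"wx":0,"wy":0,"wz":0,"claw":1},{"tx":0,"ty":2.7,"tz":2.9,"wx":0,"wy":0,"wz":0,"claw":1},{"tx":0,"ty":2.5,"tz":3.1,"wx":0,"wy":0,"wz":0,"claw":1},{"tx":0,"ty":2.3,"tz":3.2,"wx":0,"wy":0,"wz":0,"claw":1}]'
python3 st.py e
```

```text
t: 8.6
eef_pos: [561.2, -68.0, 142.5]
ee_rot: [0.621, 0.783, -0.039, -0.031]
contact_force: [0.0, -0.0, 0.9]
opening: -0.0
org tcp [-17.8   0.2 142.5] tip [-16.8   0.2 152.4] F [ -8.8   0.3 151.6]
[[-0.006  0.995 -0.099]
 [ 1.     0.006 -0.001]
 [-0.    -0.099 -0.995]]
F org [ 0.  -0.   0.9] t 8.6 [ 0.23  0.3  -0.26  0.   -1.1  -1.57]
```

View pics/scene_e.png

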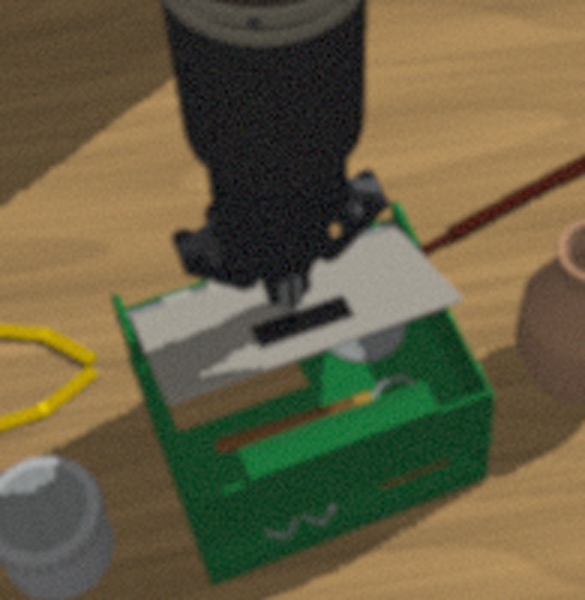

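The flap is now at about 0.49. The tips at (288,305) sit on the face just behind the catch, and the model agrees. Continuing towards flat.

```bash
python3 -m inch '[{"tx":0,"ty":2.1,"tz":3.3,"wx":0,"wy":0,"wz":0,"claw":1},{"tx":0,"ty":1.9,"tz":3.5,"wx":0,"wy":0,"wz":0,"claw":1},{"tx":0,"ty":1.7,"tz":3.6,"wx":0,"wy":0,"wz":0,"claw":1},{"tx":0,"ty":1.5,"tz":3.7,"wx":0,"wy":0,"wz":0,"claw":1},{"tx":0,"ty":1.3,"tz":3.8,"wx":0,"wy":0,"wz":0,"claw":1},{"tx":0,"ty":0.8,"tz":3.8,"wx":0,"wy":0,"wz":0,"claw":1},{"tx":0,"ty":0.6,"tz":3.5,"wx":0,"wy":0,"wz":0,"claw":1},{"tx":0,"ty":0.3,"tz":2,"wx":0,"wy":0,"wz":0,"claw":1},{"tx":0,"ty":0,"tz":0,"wx":0,"wy":0,"wz":0,"claw":1},{"tx":0,"ty":0,"tz":0,"wx":0,"wy":0,"wz":0,"claw":1}]'
python3 st.py f
```

```text
t: 9.53
eef_pos: [567.6, -66.4, 114.3]
ee_rot: [0.621, 0.782, -0.039, -0.031]
contact_force: [-0.1, -0.0, 0.5]
opening: -0.001
org tcp [-11.2   0.3 114.3] tip [-10.2   0.3 124.2] F [ -2.3   0.4 123.4]
[[-0.005  0.995 -0.101]
 [ 1.     0.005 -0.   ]
 [ 0.    -0.101 -0.995]]
F org [-0.1 -0.   0.5] t 9.5333 [ 0.23  0.34 -0.28  0.   -1.05 -1.57]
```

View pics/scene_f.png

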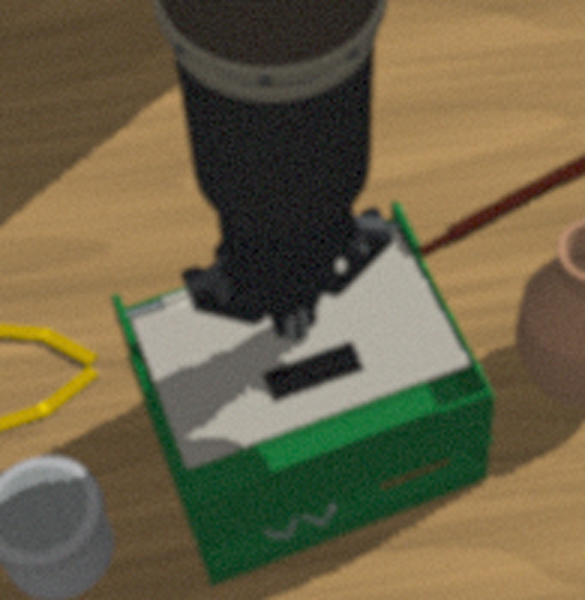

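Nearly flat. The free edge is short of the lip (green strip at 350,430), and the tips at (293,330) sit clear behind the catch. I'm pressing gently down onto the stop.

```bash
python3 -m inch '[{"tx":0,"ty":0,"tz":0.5,"wx":0,"wy":0,"wz":0,"claw":1},{"tx":0,"ty":0,"tz":0.5,"wx":0,"wy":0,"wz":0,"claw":1},{"tx":0,"ty":0,"tz":0.5,"wx":0,"wy":0,"wz":0,"claw":1},{"tx":0,"ty":0,"tz":0.5,"wx":0,"wy":0,"wz":0,"claw":1},{"tx":0,"ty":0,"tz":0,"wx":0,"wy":0,"wz":0,"claw":1},{"tx":0,"ty":0,"tz":0,"wx":0,"wy":0,"wz":0,"claw":1},{"tx":0,"ty":0,"tz":0,"wx":0,"wy":0,"wz":0,"claw":1},{"tx":0,"ty":0,"tz":0,"wx":0,"wy":0,"wz":0,"claw":1},{"tx":0,"ty":0,"tz":0,"wx":0,"wy":0,"wz":0,"claw":1},{"tx":0,"ty":0,"tz":0,"wx":0,"wy":0,"wz":0,"claw":1}]'
python3 st.py g
```

```text
t: 10.47
eef_pos: [567.8, -66.4, 112.5]
ee_rot: [0.621, 0.783, -0.039, -0.031]
contact_force: [0.1, 0.2, 0.5]
opening: 0.003
org tcp [-11.    0.3 112.5] tip [-10.    0.3 122.5] F [ -2.1   0.3 121.7]
[[-0.006  0.995 -0.1  ]
 [ 1.     0.006 -0.001]
 [-0.    -0.1   -0.995]]
F org [0.1 0.1 0.5] t 10.4667 [ 0.23  0.34 -0.28  0.   -1.05 -1.57]
```

```bash
python3 -m inch '[{"tx":0,"ty":0,"tz":0.7,"wx":0,"wy":0,"wz":0,"claw":1},{"tx":0,"ty":0,"tz":0.7,"wx":0,"wy":0,"wz":0,"claw":1},{"tx":0,"ty":0,"tz":0.6,"wx":0,"wy":0,"wz":0,"claw":1},{"tx":0,"ty":0,"tz":0,"wx":0,"wy":0,"wz":0,"claw":1},{"tx":0,"ty":0,"tz":0,"wx":0,"wy":0,"wz":0,"claw":1},{"tx":0,"ty":0,"tz":0,"wx":0,"wy":0,"wz":0,"claw":1},{"tx":0,"ty":0,"tz":0,"wx":0,"wy":0,"wz":0,"claw":1},{"tx":0,"ty":0,"tz":0,"wx":0,"wy":0,"wz":0,"claw":1},{"tx":0,"ty":0,"tz":0,"wx":0,"wy":0,"wz":0,"claw":1},{"tx":0,"ty":0,"tz":0,"wx":0,"wy":0,"wz":0,"claw":1}]'
python3 st.py g
```

```text
t: 11.4
eef_pos: [567.9, -66.5, 111.4]
ee_rot: [0.62, 0.783, -0.039, -0.031]
contact_force: [-1.8, 0.9, 7.3]
opening: 0.002
org tcp [-11.    0.2 111.4] tip [-10.    0.2 121.4] F [ -2.    0.3 120.6]
[[-0.006  0.995 -0.099]
 [ 1.     0.006 -0.001]
 [-0.    -0.099 -0.995]]
F org [-1.5  1.3  7.3] t 11.4 [ 0.23  0.34 -0.29  0.   -1.04 -1.57]
```

View pics/scene_g.png

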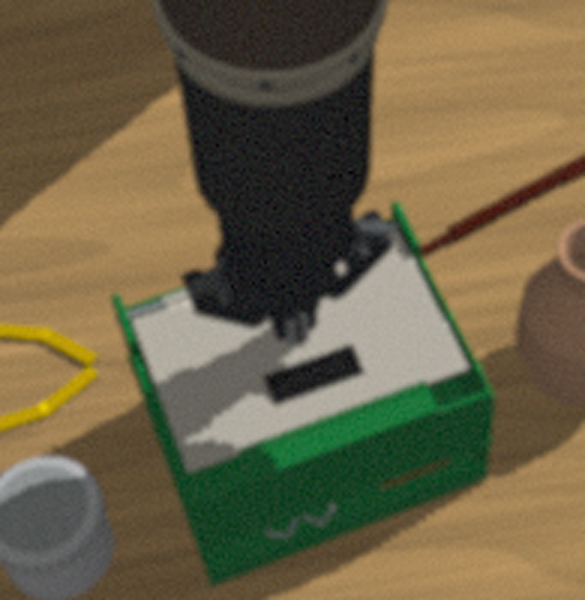

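Run:
```python
from workcell import *
from h import *
p=np.load("pose.npy");c=capture("scene")
for th in(0,.05,.1,.15):
  for s in (0,2,16):
    q=proj(c,org2w(p,[flap(th,s,122,y,1.5) for y in(-92.5,92.5)]+[flap(th,s,80,y,7.5) for y in(-30,30)]))+p[4:6]
    print(th,s,((q+.4-[135,115])*3).round(0).tolist())
```

```text
0 0 [[186.0, 466.0], [469.0, 364.0], [261.0, 370.0], [351.0, 339.0]]
0 2 [[187.0, 469.0], [470.0, 366.0], [262.0, 373.0], [353.0, 341.0]]
0 16 [[194.0, 488.0], [479.0, 384.0], [270.0, 391.0], [361.0, 359.0]]
0.05 0 [[185.0, 461.0], [469.0, 358.0], [260.0, 366.0], [351.0, 335.0]]
0.05 2 [[186.0, 464.0], [470.0, 361.0], [262.0, 369.0], [352.0, 337.0]]
0.05 16 [[193.0, 483.0], [479.0, 379.0], [269.0, 387.0], [360.0, 355.0]]
0.1 0 [[183.0, 455.0], [469.0, 352.0], [260.0, 362.0], [350.0, 331.0]]
0.1 2 [[184.0, 458.0], [470.0, 355.0], [261.0, 365.0], [351.0, 333.0]]
0.1 16 [[191.0, 478.0], [480.0, 373.0], [268.0, 383.0], [360.0, 351.0]]
0.15 0 [[181.0, 449.0], [469.0, 346.0], [259.0, 358.0], [350.0, 326.0]]
0.15 2 [[182.0, 452.0], [470.0, 349.0], [260.0, 360.0], [351.0, 329.0]]
0.15 16 [[190.0, 472.0], [479.0, 367.0], [267.0, 379.0], [359.0, 346.0]]
```

The flap is flat: the free-edge corners at (188,473) and (468,366) match θ=0, slide≈2, with 7 N down. Now I slide towards the lip, still pressing, until the tips meet the catch step.

```bash
python3 -m inch '[{"tx":0,"ty":2,"tz":-0.2,"wx":0,"wy":0,"wz":0,"claw":1},{"tx":0,"ty":2,"tz":-0.2,"wx":0,"wy":0,"wz":0,"claw":1},{"tx":0,"ty":2,"tz":-0.2,"wx":0,"wy":0,"wz":0,"claw":1},{"tx":0,"ty":2,"tz":-0.2,"wx":0,"wy":0,"wz":0,"claw":1},{"tx":0,"ty":2,"tz":-0.2,"wx":0,"wy":0,"wz":0,"claw":1},{"tx":0,"ty":2,"tz":-0.2,"wx":0,"wy":0,"wz":0,"claw":1},{"tx":0,"ty":2,"tz":-0.2,"wx":0,"wy":0,"wz":0,"claw":1},{"tx":0,"ty":0,"tz":0,"wx":0,"wy":0,"wz":0,"claw":1},{"tx":0,"ty":0,"tz":0,"wx":0,"wy":0,"wz":0,"claw":1},{"tx":0,"ty":0,"tz":0,"wx":0,"wy":0,"wz":0,"claw":1}]'
python3 st.py h
```

```text
t: 12.38
eef_pos: [581.3, -63.4, 111.4]
ee_rot: [0.62, 0.783, -0.039, -0.031]
contact_force: [-1.8, 1.0, 7.0]
opening: -0.003
org tcp [  2.8   0.3 111.4] tip [  3.8   0.3 121.3] F [ 11.8   0.3 120.5]
[[-0.006  0.995 -0.099]
 [ 1.     0.006 -0.001]
 [-0.    -0.099 -0.995]]
F org [-1.5  1.3  7. ] t 12.3833 [ 0.23  0.36 -0.26  0.   -1.05 -1.57]
```

View pics/scene_h.png

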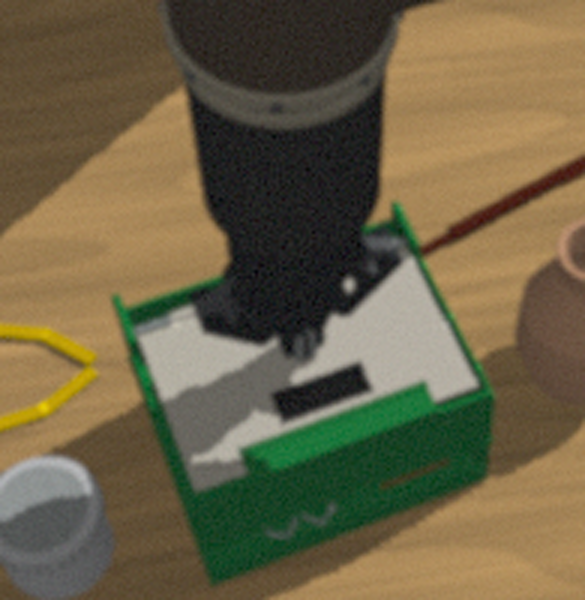

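Friction alone carried the flap nearly home: its edge corners at (196,490) and (478,385) match slide≈15–16, and the lip strip overlaps it. I'm continuing to the catch to push it against the end of the slots.

```bash
python3 -m inch '[{"tx":0,"ty":2,"tz":-0.2,"wx":0,"wy":0,"wz":0,"claw":1},{"tx":0,"ty":2,"tz":-0.2,"wx":0,"wy":0,"wz":0,"claw":1},{"tx":0,"ty":2,"tz":-0.2,"wx":0,"wy":0,"wz":0,"claw":1},{"tx":0,"ty":2,"tz":-0.2,"wx":0,"wy":0,"wz":0,"claw":1},{"tx":0,"ty":2,"tz":-0.2,"wx":0,"wy":0,"wz":0,"claw":1},{"tx":0,"ty":1,"tz":-0.1,"wx":0,"wy":0,"wz":0,"claw":1},{"tx":0,"ty":1,"tz":-0.1,"wx":0,"wy":0,"wz":0,"claw":1},{"tx":0,"ty":1,"tz":-0.1,"wx":0,"wy":0,"wz":0,"claw":1},{"tx":0,"ty":0,"tz":0,"wx":0,"wy":0,"wz":0,"claw":1},{"tx":0,"ty":0,"tz":0,"wx":0,"wy":0,"wz":0,"claw":1}]'
python3 st.py i
```

```text
t: 13.32
eef_pos: [592.5, -61.1, 111.2]
ee_rot: [0.621, 0.782, -0.04, -0.032]
contact_force: [-6.2, -0.9, 9.2]
opening: -0.003
org tcp [ 14.2  -0.  111.2] tip [ 15.3  -0.  121.1] F [ 23.2   0.  120.3]
[[-0.006  0.995 -0.103]
 [ 1.     0.005 -0.001]
 [-0.001 -0.103 -0.995]]
F org [-6.2  0.5  9.2] t 13.3167 [ 0.23  0.38 -0.23  0.   -1.07 -1.57]
```

View pics/scene_i.png

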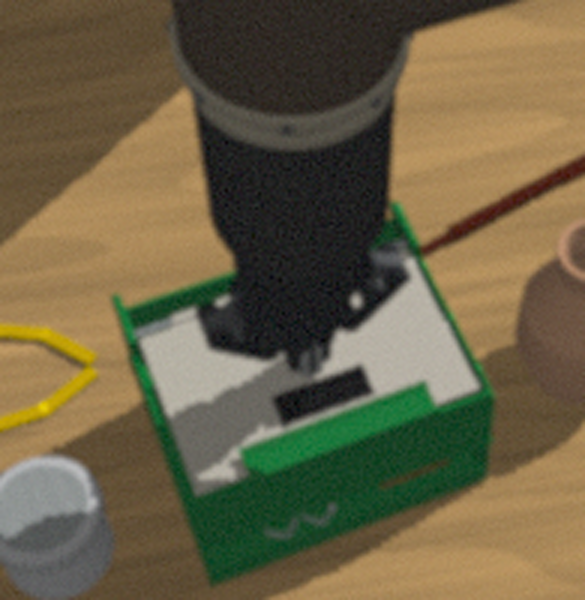

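```bash
python3 -m inch '[{"tx":0,"ty":1,"tz":-0.1,"wx":0,"wy":0,"wz":0,"claw":1},{"tx":0,"ty":1,"tz":-0.1,"wx":0,"wy":0,"wz":0,"claw":1},{"tx":0,"ty":1,"tz":-0.1,"wx":0,"wy":0,"wz":0,"claw":1},{"tx":0,"ty":1,"tz":-0.1,"wx":0,"wy":0,"wz":0,"claw":1},{"tx":0,"ty":0,"tz":0,"wx":0,"wy":0,"wz":0,"claw":1},{"tx":0,"ty":0,"tz":0,"wx":0,"wy":0,"wz":0,"claw":1},{"tx":0,"ty":0,"tz":0,"wx":0,"wy":0,"wz":0,"claw":1},{"tx":0,"ty":0,"tz":0,"wx":0,"wy":0,"wz":0,"claw":1},{"tx":0,"ty":0,"tz":0,"wx":0,"wy":0,"wz":0,"claw":1},{"tx":0,"ty":0,"tz":0,"wx":0,"wy":0,"wz":0,"claw":1}]'
python3 st.py j
```

```text
t: 14.25
eef_pos: [596.4, -60.2, 111.1]
ee_rot: [0.621, 0.782, -0.04, -0.032]
contact_force: [-6.4, -0.8, 8.6]
opening: -0.001
org tcp [ 18.3   0.  111.1] tip [ 19.3   0.  121.1] F [2.730e+01 1.000e-01 1.202e+02]
[[-0.005  0.995 -0.102]
 [ 1.     0.005 -0.001]
 [-0.001 -0.102 -0.995]]
F org [-6.4  0.6  8.6] t 14.25 [ 0.23  0.38 -0.22  0.   -1.07 -1.57]
```

```bash
python3 -m inch '[{"tx":0,"ty":1,"tz":-0.1,"wx":0,"wy":0,"wz":0,"claw":1},{"tx":0,"ty":1,"tz":-0.1,"wx":0,"wy":0,"wz":0,"claw":1},{"tx":0,"ty":1,"tz":-0.1,"wx":0,"wy":0,"wz":0,"claw":1},{"tx":0,"ty":1,"tz":-0.1,"wx":0,"wy":0,"wz":0,"claw":1},{"tx":0,"ty":0,"tz":0,"wx":0,"wy":0,"wz":0,"claw":1},{"tx":0,"ty":0,"tz":0,"wx":0,"wy":0,"wz":0,"claw":1},{"tx":0,"ty":0,"tz":0,"wx":0,"wy":0,"wz":0,"claw":1},{"tx":0,"ty":0,"tz":0,"wx":0,"wy":0,"wz":0,"claw":1},{"tx":0,"ty":0,"tz":0,"wx":0,"wy":0,"wz":0,"claw":1},{"tx":0,"ty":0,"tz":0,"wx":0,"wy":0,"wz":0,"claw":1}]'
python3 st.py k
```

```text
t: 15.18
eef_pos: [598.4, -59.8, 110.9]
ee_rot: [0.621, 0.782, -0.042, -0.033]
contact_force: [-11.2, -1.5, 11.3]
opening: -0.001
org tcp [ 20.3  -0.  110.9] tip [ 21.3  -0.  120.8] F [ 29.3   0.  120. ]
[[-0.005  0.994 -0.106]
 [ 1.     0.005 -0.001]
 [-0.    -0.106 -0.994]]
F org [-11.3   1.   11.3] t 15.1833 [ 0.23  0.39 -0.21  0.   -1.08 -1.57]
```

View pics/scene_k.png

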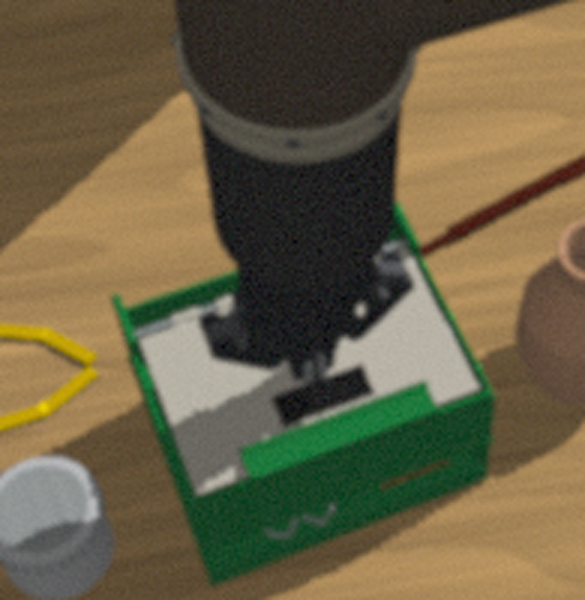

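The tips now bear on the step: F x=29.3 against 30 expected when home, and 11 N along. A bit firmer to confirm the end stop.

```bash
python3 -m inch '[{"tx":0,"ty":1,"tz":-0.1,"wx":0,"wy":0,"wz":0,"claw":1},{"tx":0,"ty":1,"tz":-0.1,"wx":0,"wy":0,"wz":0,"claw":1},{"tx":0,"ty":1,"tz":-0.1,"wx":0,"wy":0,"wz":0,"claw":1},{"tx":0,"ty":1,"tz":-0.1,"wx":0,"wy":0,"wz":0,"claw":1},{"tx":0,"ty":0,"tz":0,"wx":0,"wy":0,"wz":0,"claw":1},{"tx":0,"ty":0,"tz":0,"wx":0,"wy":0,"wz":0,"claw":1},{"tx":0,"ty":0,"tz":0,"wx":0,"wy":0,"wz":0,"claw":1},{"tx":0,"ty":0,"tz":0,"wx":0,"wy":0,"wz":0,"claw":1},{"tx":0,"ty":0,"tz":0,"wx":0,"wy":0,"wz":0,"claw":1},{"tx":0,"ty":0,"tz":0,"wx":0,"wy":0,"wz":0,"claw":1}]'
python3 st.py l
```

```text
t: 16.12
eef_pos: [598.6, -59.8, 110.4]
ee_rot: [0.621, 0.782, -0.044, -0.035]
contact_force: [-20.2, -3.0, 16.1]
opening: 0.001
org tcp [ 2.050e+01 -1.000e-01  1.104e+02] tip [ 2.160e+01 -1.000e-01  1.204e+02] F [ 29.6  -0.  119.5]
[[-0.004  0.994 -0.113]
 [ 1.     0.004 -0.   ]
 [ 0.    -0.113 -0.994]]
F org [-20.4   1.5  16.1] t 16.1167 [ 0.23  0.39 -0.21  0.   -1.08 -1.57]
```

The stop is firm: 4 mm commanded gave 0.2 mm moved, at 20 N. I'll unload without dragging the flap back, then lift clear.

```bash
python3 -m inch '[{"tx":0,"ty":-1.5,"tz":-0.5,"wx":0,"wy":0,"wz":0,"claw":1},{"tx":0,"ty":-1.5,"tz":-0.5,"wx":0,"wy":0,"wz":0,"claw":1},{"tx":0,"ty":-1.5,"tz":-0.5,"wx":0,"wy":0,"wz":0,"claw":1},{"tx":0,"ty":-0.5,"tz":-1,"wx":0,"wy":0,"wz":0,"claw":1},{"tx":0,"ty":-1,"tz":-3,"wx":0,"wy":0,"wz":0,"claw":1},{"tx":0,"ty":-1,"tz":-8,"wx":0,"wy":0,"wz":0,"claw":1},{"tx":0,"ty":0,"tz":-20,"wx":0,"wy":0,"wz":0,"claw":1},{"tx":0,"ty":0,"tz":-30,"wx":0,"wy":0,"wz":0,"claw":1},{"tx":0,"ty":0,"tz":-35,"wx":0,"wy":0,"wz":0,"claw":1},{"tx":0,"ty":0,"tz":-35,"wx":0,"wy":0,"wz":0,"claw":1}]'
python3 st.py m
```

```text
t: 17.05
eef_pos: [612.3, -55.9, 246.2]
ee_rot: [0.62, 0.783, -0.039, -0.031]
contact_force: [1.0, 0.1, -0.0]
opening: 0.007
org tcp [ 34.7   0.6 246.2] tip [ 35.7   0.6 256.1] F [ 43.7   0.7 255.3]
[[-0.006  0.995 -0.099]
 [ 1.     0.006 -0.001]
 [-0.    -0.099 -0.995]]
F org [ 1.  -0.1 -0. ] t 17.05 [ 0.23  0.31 -0.01  0.   -1.35 -1.57]
```

```bash
python3 -m inch '[{"tx":0,"ty":-30,"tz":-15,"wx":0,"wy":0,"wz":0,"claw":1},{"tx":0,"ty":-35,"tz":-10,"wx":0,"wy":0,"wz":0,"claw":1},{"tx":35,"ty":-15,"tz":0,"wx":0,"wy":0,"wz":0,"claw":1},{"tx":38,"ty":0,"tz":0,"wx":0,"wy":0,"wz":0,"claw":1},{"tx":38,"ty":0,"tz":0,"wx":0,"wy":0,"wz":0,"claw":1},{"tx":38,"ty":0,"tz":0,"wx":0,"wy":0,"wz":0,"claw":1},{"tx":38,"ty":0,"tz":0,"wx":0,"wy":0,"wz":0,"claw":1},{"tx":38,"ty":0,"tz":0,"wx":0,"wy":0,"wz":0,"claw":1},{"tx":38,"ty":0,"tz":0,"wx":0,"wy":0,"wz":0,"claw":1},{"tx":38,"ty":0,"tz":0,"wx":0,"wy":0,"wz":0,"claw":1}]'
python3 st.py n
python3 - <<'E'
from workcell import *
from h import *
import cv2
p=np.load("pose.npy")
for n,(x0,y0,w,h,f) in {"top":(230,90,190,170,4.2),"scene":(135,115,195,200,3)}.items():
    c=capture(n); cv2.imwrite(f"pics/full_{n}.png",c["frame"][:,:,::-1]); im=cv2.resize(c["frame"][y0:y0+h,x0:x0+w,::-1],None,fx=f,fy=f,interpolation=cv2.INTER_CUBIC)
    d=[p[4:6],p[6:8]][n=="top"]
    def L(P,col):
        q=(proj(c,org2w(p,P))+d+.4-[x0,y0])*f
        cv2.polylines(im,[np.int32(q)],True,col,1)
    L([flap(0,16,u,y,1.5) for u,y in((0,-92.5),(122,-92.5),(122,92.5),(0,92.5))],(0,255,255))
    L([flap(0,16,u,y,1.5) for u,y in((80,-30),(100,-30),(100,30),(80,30))],(0,0,255))
    cv2.imwrite(f"pics/ov3_{n}.png",im)
E
```

```text
t: 17.98
eef_pos: [467.9, 221.7, 278.0]
ee_rot: [0.62, 0.783, -0.038, -0.031]
contact_force: [1.3, 0.6, -0.1]
opening: -0.003
org tcp [-44.3 303.4 278. ] tip [-43.3 303.4 288. ] F [-35.4 303.4 287.2]
[[-0.006  0.995 -0.097]
 [ 1.     0.006  0.001]
 [ 0.001 -0.097 -0.995]]
F org [ 1.4  0.3 -0.1] t 17.9833 [ 0.78  0.13 -0.15 -0.05 -1.38 -2.11]
```

View pics/ov3_scene.png

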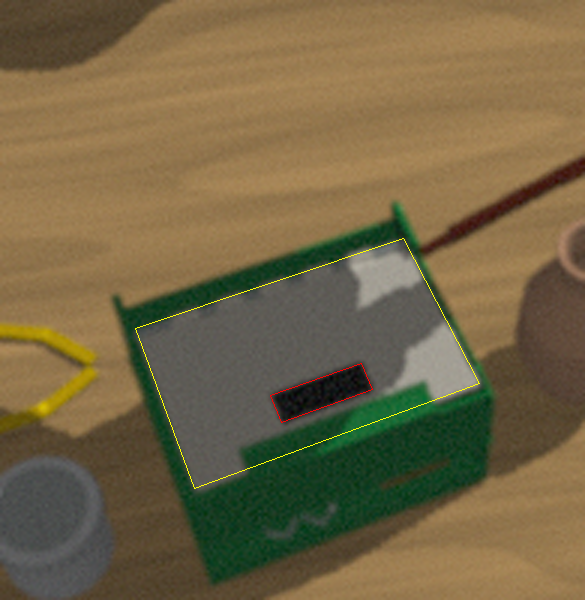

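View pics/ov3_top.png

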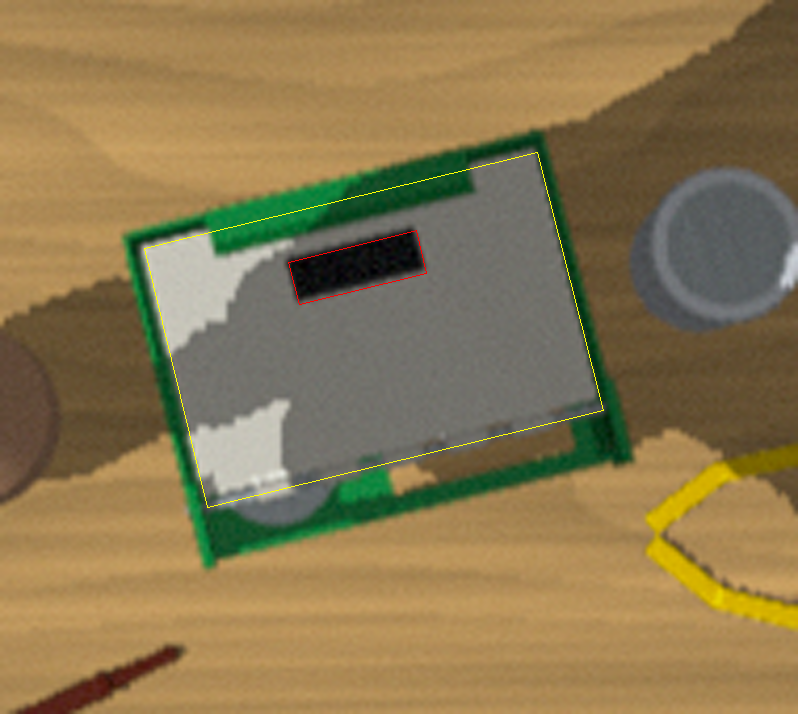

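View pics/full_scene.png

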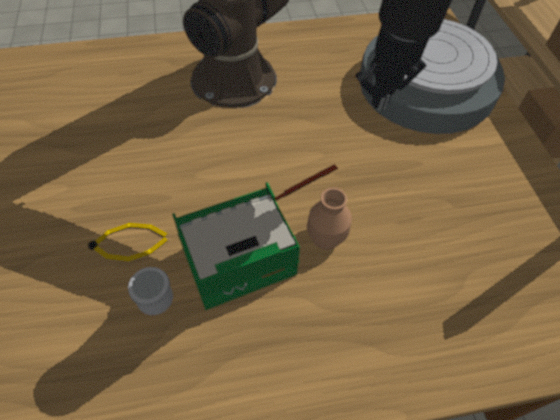

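The overlays for "flat, slid 16 mm" fit the flap and catch in both views. The lip covers the free edge, and the tin, vase, callipers and modelling tool look unmoved. I'm letting time settle briefly, then handing in.

```bash
python3 -m inch '[{"tx":0,"ty":0,"tz":0,"wx":0,"wy":0,"wz":0,"claw":1},{"tx":0,"ty":0,"tz":0,"wx":0,"wy":0,"wz":0,"claw":1},{"tx":0,"ty":0,"tz":0,"wx":0,"wy":0,"wz":0,"claw":1},{"tx":0,"ty":0,"tz":0,"wx":0,"wy":0,"wz":0,"claw":1},{"tx":0,"ty":0,"tz":0,"wx":0,"wy":0,"wz":0,"claw":1},{"tx":0,"ty":0,"tz":0,"wx":0,"wy":0,"wz":0,"claw":1},{"tx":0,"ty":0,"tz":0,"wx":0,"wy":0,"wz":0,"claw":1},{"tx":0,"ty":0,"tz":0,"wx":0,"wy":0,"wz":0,"claw":1},{"tx":0,"ty":0,"tz":0,"wx":0,"wy":0,"wz":0,"claw":1},{"tx":0,"ty":0,"tz":0,"wx":0,"wy":0,"wz":0,"claw":1}]'
python3 - <<'E'
from workcell import *
import numpy as np,cv2
a=cv2.imread("pics/full_scene.png").astype(int); b=capture("scene")["frame"][:,:,::-1].astype(int)
d=abs(a-b).sum(2)[170:310,80:360]; print("changed px",(d>120).sum())
print(hand_in())
E
```

```text
t: 19.02
eef_pos: [468.2, 219.4, 276.9]
ee_rot: [0.621, 0.783, -0.039, -0.031]
contact_force: [-0.4, -0.6, -0.4]
opening: 0.003
changed px 10
the job is handed in; nothing more can be done
None
```

The flap is shut, and I handed the job in at about 19 s of the 42 s allowed. With the shut fingertips I folded it over by its outer face, pressed it flat and slid it under the lip. I finished by pushing on the catch's step up to the end of the slots.

**Last checks**
- **End stop:** the last 4 mm commanded gave 0.2 mm of travel at about 20 N along, so the hinge pin is against the end of its slots.
- **Staying shut:** with the hand away, the outline for "flat, slid 16 mm" fitted both camera views, and the lip covered the free edge. About a second later the scene picture was practically unchanged.
- **Other objects:** the tin, vase, callipers and modelling tool looked unmoved in the pictures. I judged this by eye and did not measure it.

**What disagreed**
- **Fingertip position:** `tips_ahead` reads 25 mm, but the pictures and contacts put the fingertips about 10 mm behind the reported TCP. Because of this, the first part of the fold probably bore on the catch's ramp. I backed off, re-planned from the measured tips and finished the fold on the plain face behind the catch.
- **Slide under the lip:** friction from the pressing fingertips carried the flap most of the way under the lip before they reached the step. The catch only took the final push.

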